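# Clear the piled studio pots into their places

### The arm

A 6-joint arm with a two-finger parallel gripper is mounted at the origin on the work surface. World frame = base frame: x ahead of the robot, y to its left, z up, the work surface at z = 0. Lengths are in m, angles in rad, forces in N, time in s.
With the tool pointing down it reaches from about 0.375 to 0.9 m from the base axis. Payload 3.1 kg.
Tool frame: the origin (TCP) lies midway between the tips of the shut fingers; the grasp point (between the pads) lies 19 mm behind it (manip.hold_point_z is the distance from the TCP to the grasp point, in m); x points along the fingers, y is the direction in which the jaws open and shut, and the axes are right-handed (so a half turn about x gives the same grasp; the last joint's range is limited). The gripper opens to 85 mm and grips with 20 to 120 N. Pads are 22 mm wide; open, the fingers measure 114 mm over their backs; the gripper's body (76 mm by 85 mm) begins 54 mm behind the grasp point. The pads swing forward as they close: fully open they stand 13 mm farther back than shut.
Start: joints at [0.924, 0.527, 1.433, -0, 1.181, -0.178], TCP at [0.282, 0.558, 0.231] pointing down, gripper open.
Joint ranges: [-3.08, 3.08], [-0.75, 2.2], [0.22, 2.44], [-1.43, 4.57], [0, 2.65], [-2.85, 2.85]. Speed limits (rad/s): [2.79, 2.79, 3.14, 3.14, 3.14, 3.14].

### API

Orientations are given as a unit quaternion [x, y, z, w].
In Python, from station import manip, snapshot gives the robot as it stands.
- The arm moves only by the shell command python3 -m crank 'ROWS' [FORCE]. ROWS is JSON, a list of rows, each a list of 5 numbers: the finger opening in m, from 0 to 0.0854, then the shift along the tool's x, y, z in m, then the turn about the tool's x in rad. In form: [[grip, tx, ty, tz, yaw], ...]. A call has 1 to 5 rows; each row shifts and turns the commanded pose from where the row before left it, along the tool's axes as they then stand; what a row does not reach is not made up. A row lasts 1/10 s, in which the tool goes at most 50 mm and 8.59 degrees, less where a joint would pass 70% of its speed; a pose out of reach is approached as far as the arm can. A call is refused whole if a number of a shift passes 0.05 or a number of a turn 0.15, either way. A call with a gripper value outside its range is refused whole. The fingers move at their own pace and stop on an object; FORCE is the grip in N (left out, the last holds). Time passes only in rows, so rows that do not move let the fingers close. It gives the time, the measured TCP pose, the force and the opening at its end, in the units of the state.
- manip.sense(): the state, without advancing time (a new reading comes with each control period).
- snapshot(name): name is "scene" or "top"; returns a dict with "image" (400x640x3 uint8, blue, green, red), "range_z" (400x640 float32, m along the optical axis (not along the pixel's ray), 0 where there is no reading), "vertical_fov" (degrees; the focal length in pixels is half the picture's height over the tangent of half this angle, whatever the lens; pixels are square), "cx", "cy" (the principal point, pixels), "extrinsics" (4x4, takes a point from world to camera coordinates). Camera axes: x right, y up, looking along -z (the intrinsics and any distortion apply to the point x, -y, -z); pixel columns grow to the right and rows downward; lengths in m; the calibration is good to about 2 mm. A picture is of the moment at which its call begins.
- manip.sign_off(): hands the job in, once; it reports no verdict.
The state is a dict: "t": time; "q": joint angles; "qd": joint speeds; "tau": joint torques, N m; "tcp_pos": TCP position; "tool_rot": TCP orientation; "force": force on the tool from outside, world axes, zero at the start; "ft_torque": the same for the moment, N m; "finger_gap": opening from 0.0 (shut) to 1.0 (fully open).
Only numpy, scipy, OpenCV 4.12 (cv2) and the standard library are available. Lean on these libraries where they do the work, as an engineer would, in place of code of your own. Each camera call takes 0.05 s, during which the arm holds its last target.

### The job

Take the two piles on the studio table apart and put each of the five things into the low plywood holder made for it: the wooden panel in the oblong tray, the square tin in the square tray, and the three round pots in the three round dishes, the widest pot in the widest dish, the middle one in the middle one and the narrowest in the narrowest. Set each down gently, upright and flat on its holder's floor, without dropping or toppling any, and leave all five there, released and at rest.

Things in the scene. Friction and masses are not known exactly. Their poses are not given: they have to be found in the camera images.
- panel: Small wooden painting panel on a cradle, an oblong solid block with a white top face: 62 mm along its x, 90 mm along its y, 36 mm high, about 0.12 kg. It lies flat on the table as the foot of one pile; either the tin or the jar stands on it. Origin at the centre of its underside, z up.
- tub: Widest round white pot with a flat closed lid (grey top inside a white edge): 66 mm across, straight-sided, 36 mm high, about 0.15 kg. It stands on the table as the foot of the other pile; either the tin or the jar stands on it. Origin at the centre of its underside, z up.
- tin: Square bare-metal tin, closed: 42 x 42 mm (sides along its x and y), 34 mm high, about 0.10 kg. It stands on the panel or on the tub, at any yaw, and carries the vial. Origin at the centre of its underside, z up.
- jar: Middle round white pot with a flat closed lid (grey top inside a white edge): 44 mm across, straight-sided, 34 mm high, about 0.08 kg. It stands on the panel or on the tub, whichever does not carry the tin; nothing is on it. Origin at the centre of its underside, z up.
- vial: Narrowest round white pot with a flat closed lid (grey top inside a white edge): 26 mm across, straight-sided, 40 mm high, about 0.04 kg. It stands on the tin, at the top of the tallest pile (110 mm in all). Origin at the centre of its underside, z up.
- panel_tray: Fixed low plywood tray: a flat floor 3 mm thick inside a rim 6 mm wide whose top is 9 mm above the table; recess 80 mm along its x by 108 mm along its y, 92 x 120 mm over the rim. Place of the panel, which goes in lengthwise (its long side along the tray's long side). Origin at the centre of its underside on the table, z up.
- tub_dish: Fixed low round plywood dish: a flat floor 3 mm thick inside a rim 6 mm wide whose top is 9 mm above the table; recess 84 mm across, 96 mm over the rim. Place of the tub (the widest dish). Origin at the centre of its underside on the table, z up.
- tin_tray: Fixed low plywood tray: a flat floor 3 mm thick inside a rim 6 mm wide whose top is 9 mm above the table; recess 60 x 60 mm (sides along its x and y), 72 x 72 mm over the rim. Place of the tin, square to the tray. Origin at the centre of its underside on the table, z up.
- jar_dish: Fixed low round plywood dish: a flat floor 3 mm thick inside a rim 6 mm wide whose top is 9 mm above the table; recess 62 mm across, 74 mm over the rim. Place of the jar (the middle dish). Origin at the centre of its underside on the table, z up.
- vial_dish: Fixed low round plywood dish: a flat floor 3 mm thick inside a rim 6 mm wide whose top is 9 mm above the table; recess 44 mm across, 56 mm over the rim. Place of the vial (the narrowest dish). Origin at the centre of its underside on the table, z up.
Not all that is in view belongs to the job. Leave any turquoise look-alike of the tub_dish alone.

How it is judged:
At the end, for the whole second after the job is handed in: Each of the five things is in its own holder: centre within 14 mm of the holder's centre, underside no more than 6.5 mm above the holder's underside (its floor is at 3 mm, its rim at 9 mm), within 0.1 rad of upright, and at rest (horizontal distance between panel and panel_tray below 0.014 m and z of panel in the frame of panel_tray below 0.0065 m and angle between each of panel, tub, tin, jar, vial's own z axis and vertical below 0.1 rad and linear speed of each of panel, tub, tin, jar, vial below 0.02 m/s and angular speed of each of panel, tub, tin, jar, vial below 0.2 rad/s and horizontal distance between tub and tub_dish below 0.014 m and z of tub in the frame of tub_dish below 0.0065 m and horizontal distance between tin and tin_tray below 0.014 m and z of tin in the frame of tin_tray below 0.0065 m and horizontal distance between jar and jar_dish below 0.014 m and z of jar in the frame of jar_dish below 0.0065 m and horizontal distance between vial and vial_dish below 0.014 m and z of vial in the frame of vial_dish below 0.0065 m); the robot touches nothing.
It fails at once if the panel is dropped or toppled: it moves faster than 0.6 m/s (a fall of some 18 mm) while the fingers do not touch it (linear speed of panel above 0.6 m/s and contact force between the fingers and panel below 0.05 N).
It fails at once if the tub is dropped or toppled: it moves faster than 0.6 m/s (a fall of some 18 mm) while the fingers do not touch it (linear speed of tub above 0.6 m/s and contact force between the fingers and tub below 0.05 N).
It fails at once if the tin is dropped or toppled: it moves faster than 0.6 m/s (a fall of some 18 mm) while the fingers do not touch it (linear speed of tin above 0.6 m/s and contact force between the fingers and tin below 0.05 N).
It fails at once if the jar is dropped or toppled: it moves faster than 0.6 m/s (a fall of some 18 mm) while the fingers do not touch it (linear speed of jar above 0.6 m/s and contact force between the fingers and jar below 0.05 N).
It fails at once if the vial is dropped or toppled: it moves faster than 0.6 m/s (a fall of some 18 mm) while the fingers do not touch it (linear speed of vial above 0.6 m/s and contact force between the fingers and vial below 0.05 N).
It also fails if it takes over 128 s, if anything falls off the work surface, if the arm or the gripper's body presses on something with over 40 N, if the wrist force passes 120 N, or if a joint passes its speed limit or range.

## Working session

There is one attempt and no reset: what is moved stays moved. The work goes in short steps, Python scripts to look and compute and a shell command to move; the robot and the scene stay as the last step left them, time stands still between calls to the robot, and variables do not carry over. Pictures are saved under pics/ and viewed, and the job is handed in when it is done.

```bash
ls; mkdir -p pics
python3 - <<'E'
from station import manip, snapshot
import cv2,numpy as np
s=manip.sense(); print(s)
for n in("scene","top"):
    d=snapshot(n); cv2.imwrite(f"pics/{n}0.png",d["image"]); np.savez(f"{n}0.npz",**d)
    print(n,{k:d[k] for k in d if k not in("image","range_z")})
    print((d["range_z"]>0).mean())
E
```

```text
pics
{'t': 0.0, 'q': array([ 9.24491562e-01,  5.28446077e-01,  1.43390663e+00,  1.31938995e-06,
        1.18141999e+00, -1.78502984e-01]), 'qd': array([-5.81030226e-04, -9.84011812e-04,  1.96076914e-04, -3.15782129e-05,
       -3.52472062e-04, -1.79788017e-03]), 'tau': array([-7.98477777e-04, -4.42350197e+01, -1.78024328e+01, -2.07725088e-04,
        8.35507060e-03,  1.17219480e-05]), 'tcp_pos': array([0.28136066, 0.55727681, 0.2303446 ]), 'tool_rot': array([ 0.16318304,  0.68816091, -0.16459497,  0.68754226]), 'force': array([-0.09925646,  0.65138931,  0.47806538]), 'ft_torque': array([0.06736607, 0.04301514, 0.00423645]), 'finger_gap': 1.0013871953878393}
scene {'vertical_fov': 43.77209070074114, 'cx': 320.17682899688015, 'cy': 204.07267439351702, 'extrinsics': array([[ 8.17121503e-01,  5.76465478e-01,  4.93426355e-05,
        -4.96100904e-01],
       [-4.01666716e-01,  5.69288410e-01,  7.17338522e-01,
         1.25469242e-01],
       [ 4.13492804e-01, -5.86172550e-01,  6.96724797e-01,
        -1.45745190e+00],
       [ 0.00000000e+00,  0.00000000e+00,  0.00000000e+00,
         1.00000000e+00]])}
0.99603125
top {'vertical_fov': 51.141559974941174, 'cx': 320.2279620185914, 'cy': 199.9767301602857, 'extrinsics': array([[ 0.06907577, -0.99760758,  0.00276832,  0.03343104],
       [ 0.9774685 ,  0.06823561,  0.19974791, -0.5721877 ],
       [-0.19945892, -0.0110918 ,  0.97984341, -1.09130431],
       [ 0.        ,  0.        ,  0.        ,  1.        ]])}
0.99583203125
```

View pics/scene0.png

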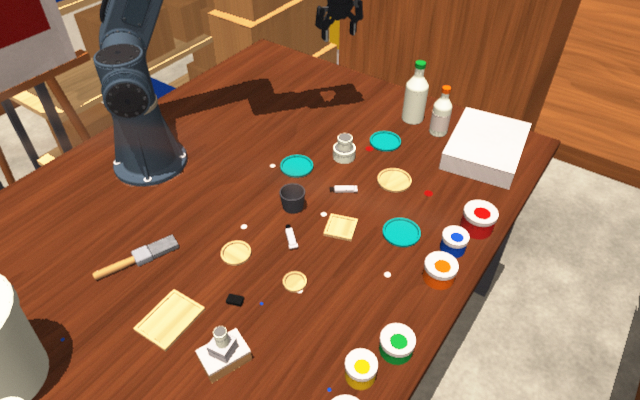

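View pics/top0.png

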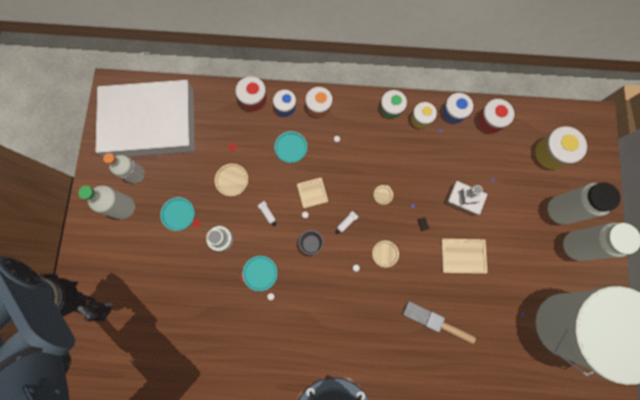

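```bash
cat > h.py <<'E'
import numpy as np,cv2
def K(d):
    H,W=d["image"].shape[:2]; f=H/2/np.tan(np.radians(float(d["vertical_fov"]))/2)
    return f,float(d["cx"]),float(d["cy"])
def cloud(d):
    f,cx,cy=K(d); z=d["range_z"]; v,u=np.mgrid[:z.shape[0],:z.shape[1]]
    P=np.stack([(u-cx)/f*z,-(v-cy)/f*z,-z],-1)
    E=d["extrinsics"]; return (P-E[:3,3])@E[:3,:3]
def ray(d,uv,h):
    f,cx,cy=K(d);E=d["extrinsics"];uv=np.atleast_2d(np.asarray(uv,float))
    D=np.stack([(uv[:,0]-cx)/f,-(uv[:,1]-cy)/f,-np.ones(len(uv))],-1)@E[:3,:3]
    c=-E[:3,:3].T@E[:3,3]; return c+D*((h-c[2])/D[:,2])[:,None]
def proj(d,p):
    f,cx,cy=K(d);E=d["extrinsics"];q=np.atleast_2d(p)@E[:3,:3].T+E[:3,3]
    return np.stack([cx+f*q[:,0]/-q[:,2],cy-f*q[:,1]/-q[:,2]],-1)
E
python3 - <<'E'
from h import *
np.set_printoptions(precision=4,suppress=True)
for n in("scene","top"):
    d=dict(np.load(f"{n}0.npz")); C=cloud(d)
    pts={"top":[(150,300),(300,300),(450,310),(560,260),(350,130),(220,120),(100,250),(312,193),(231,180),(385,253),(383,194),(465,256),(468,197),(219,238),(150,115)],
         "scene":[(220,200),(350,280),(250,130),(500,190),(100,250),(340,227),(394,180),(235,253),(294,282),(170,319)]}[n]
    for u,v in pts: print(n,u,v,C[v,u])
d=dict(np.load("top0.npz"))
im=cv2.resize(d["image"][140:290,190:510],None,fx=2.5,fy=2.5,interpolation=cv2.INTER_CUBIC);cv2.imwrite("pics/topc.png",im)
d=dict(np.load("scene0.npz"))
a=cv2.resize(d["image"][290:390,120:270],None,fx=4,fy=4,interpolation=cv2.INTER_CUBIC);cv2.imwrite("pics/sc.png",a)
b=cv2.resize(d["image"][110:310,210:430],None,fx=3,fy=3,interpolation=cv2.INTER_CUBIC)[:600];cv2.imwrite("pics/sc2.png",b)
E
```

```text
scene 220 200 [ 0.276  -0.0005 -0.0046]
scene 350 280 [ 0.7101 -0.0267 -0.0002]
scene 250 130 [ 0.1336  0.2869 -0.0018]
scene 500 190 [ 0.8804  0.4723 -0.0027]
scene 100 250 [ 0.159  -0.3    -0.0046]
scene 340 227 [0.6019 0.0945 0.0063]
scene 394 180 [0.6234 0.3359 0.0016]
scene 235 253 [ 0.4369 -0.1177 -0.0025]
scene 294 282 [ 0.608  -0.1057 -0.0003]
scene 170 319 [ 0.4527 -0.3398  0.0046]
top 150 300 [ 0.2673  0.5221 -0.0011]
top 300 300 [0.2959 0.1098 0.0016]
top 450 310 [ 0.2976 -0.3028  0.0005]
top 560 260 [ 0.456  -0.6143 -0.0062]
top 350 130 [ 0.8    -0.0005 -0.001 ]
top 220 120 [0.8028 0.3903 0.0028]
top 100 250 [ 0.3936  0.6829 -0.0005]
top 312 193 [0.5979 0.0987 0.0058]
top 231 180 [0.6204 0.3364 0.0043]
top 385 253 [ 0.4405 -0.1183  0.0042]
top 383 194 [ 0.6103 -0.1065  0.0012]
top 465 256 [ 0.4474 -0.3419  0.0064]
top 468 197 [ 0.6016 -0.3273  0.0728]
top 219 238 [0.444  0.3352 0.0696]
top 150 115 [0.781  0.575  0.0612]
```

View pics/topc.png

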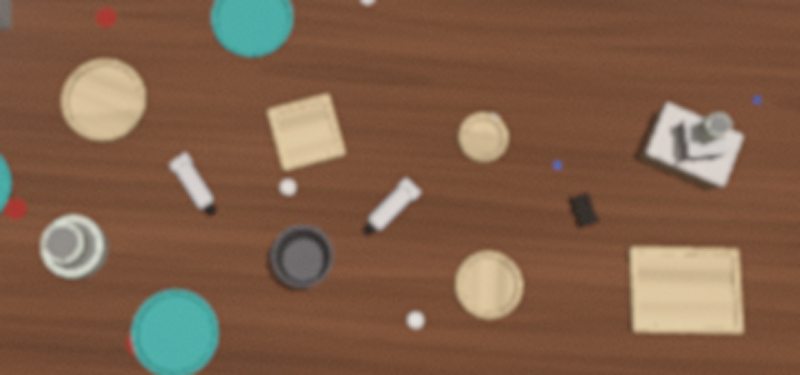

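View pics/sc.png

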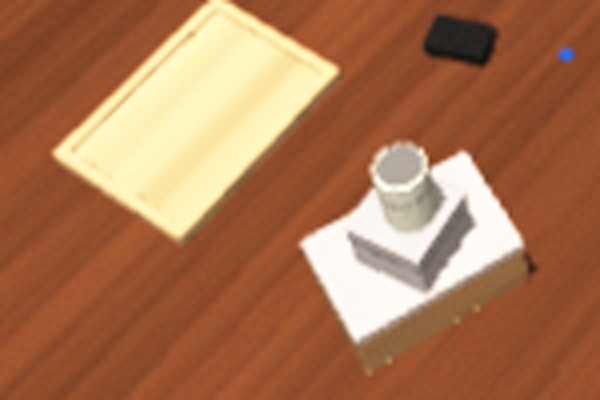

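View pics/sc2.png

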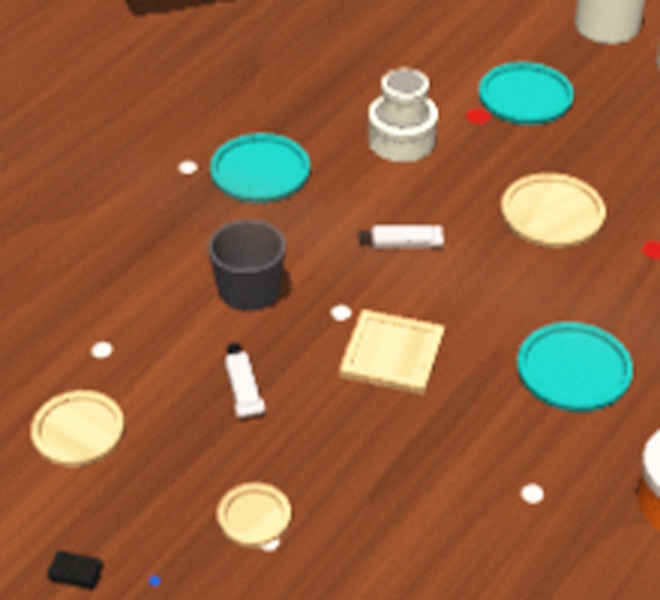

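Candidates (top view): the plywood dishes at (231,180), (385,253), (383,194) are for tub, jar and vial by size. Rejected as the tub_dish are the turquoise ones at (291,147), (178,214), (260,273). The tin_tray is at (312,193) and the panel_tray at (465,256). The piles are tub+jar at (219,238) and panel+tin+vial at (468,197). Not part of the job: the black cup (310,243), two paint tubes and the paint pots. The crops confirm this choice. Next I'll measure.

```bash
cat > meas.py <<'E'
from h import *
np.set_printoptions(precision=4,suppress=True)
def fit(d,cnt,h,kind):
    P=ray(d,cnt.reshape(-1,2),h)[:,:2].astype(np.float32)*1000
    hull=cv2.convexHull(P)
    if kind=="c":
        (c,ax,a)=cv2.fitEllipse(P); return np.array(c)/1000,ax
    c,s,a=cv2.minAreaRect(hull); 
    return np.array(c)/1000,s,a
def blobs(mask,lo):
    cs,_=cv2.findContours(mask.astype(np.uint8),cv2.RETR_EXTERNAL,cv2.CHAIN_APPROX_NONE)
    return [c for c in cs if cv2.contourArea(c)>lo]
E
python3 - <<'E'
from meas import *
H={"panel_tray":((.45,-.342),"r"),"tub_dish":((.622,.336),"c"),"tin_tray":((.6,.098),"r"),"jar_dish":((.44,-.118),"c"),"vial_dish":((.61,-.106),"c")}
for n in("top","scene"):
    d=dict(np.load(f"{n}0.npz")); hsv=cv2.cvtColor(d["image"],cv2.COLOR_BGR2HSV)
    m=(hsv[...,0]>12)&(hsv[...,0]<32)&(hsv[...,1]>45)&(hsv[...,1]<170)&(hsv[...,2]>150)
    cv2.imwrite(f"pics/m_{n}.png",m.astype(np.uint8)*255)
    for c in blobs(m,60):
        p=ray(d,c.reshape(-1,2),.009)[:,:2].mean(0)
        for k,(g,t) in H.items():
            if np.hypot(*(p-g))<.03: print(n,k,fit(d,c,.007,t))
E
```

```text
top jar_dish (array([ 0.4391, -0.1187]), (74.74808502197266, 74.86595153808594))
top panel_tray (array([ 0.4486, -0.3396]), (97.10514831542969, 124.53539276123047), 2.2905948162078857)
top vial_dish (array([ 0.6086, -0.1059]), (55.56304168701172, 57.10558319091797))
top tin_tray (array([0.6001, 0.0987]), (77.60974884033203, 76.931640625), 19.402965545654297)
top tub_dish (array([0.622 , 0.3365]), (95.91804504394531, 96.62934875488281))
scene panel_tray (array([ 0.4506, -0.3392]), (97.70922088623047, 124.30890655517578), 3.1154561042785645)
scene vial_dish (array([ 0.61  , -0.1072]), (55.02550506591797, 60.304508209228516))
scene jar_dish (array([ 0.4414, -0.1202]), (72.92720794677734, 78.88587188720703))
scene tin_tray (array([0.6016, 0.0959]), (74.85272216796875, 82.64253234863281), 19.343448638916016)
scene tub_dish (array([0.6241, 0.3329]), (95.49246978759766, 102.81543731689453))
```

Run:
```python
from meas import *
for n in("top","scene"):
    d=dict(np.load(f"{n}0.npz")); C=cloud(d)
    for nm,g,hs in (("A",(.6,-.33),[(.036,.006),(.07,.008),(.11,.01)]),("B",(.44,.335),[(.036,.006),(.07,.008)])):
        near=np.hypot(C[...,0]-g[0],C[...,1]-g[1])<.075
        for h,t in hs:
            m=near&(abs(C[...,2]-h)<t); q=C[m]
            c,s,a=cv2.minAreaRect((q[:,:2]*1000).astype(np.float32))
            print(n,nm,h,m.sum(),"med",np.median(q,0),"rect",c,s,a)
```

```text
top A 0.036 440 med [ 0.6018 -0.3232  0.0366] rect (610.3147583007812, -339.2450866699219) (91.76699829101562, 63.536197662353516) 69.30001068115234
top A 0.07 157 med [ 0.604  -0.3309  0.0702] rect (611.7669067382812, -339.0437927246094) (41.81654739379883, 42.63615417480469) 7.902905464172363
top A 0.11 84 med [ 0.615  -0.3379  0.1097] rect (615.254150390625, -338.23748779296875) (24.33967399597168, 23.715900421142578) 40.25682067871094
top B 0.036 208 med [0.4431 0.3311 0.0364] rect (448.30218505859375, 342.7285461425781) (61.559452056884766, 64.4633560180664) 74.53569030761719
top B 0.07 218 med [0.4474 0.3462 0.07  ] rect (447.3182067871094, 346.5951843261719) (40.52114486694336, 44.50681686401367) 2.0393078327178955
scene A 0.036 810 med [ 0.6216 -0.3588  0.0345] rect (612.4767456054688, -339.6788635253906) (90.86780548095703, 64.87869262695312) 69.48468017578125
scene A 0.07 288 med [ 0.6247 -0.3497  0.0683] rect (614.5444946289062, -339.9109191894531) (42.93074035644531, 43.32217025756836) 8.189920425415039
scene A 0.11 160 med [ 0.6192 -0.3406  0.1079] rect (617.8211669921875, -339.6485595703125) (25.180374145507812, 25.381959915161133) 79.94831848144531
scene B 0.036 152 med [0.4628 0.3292 0.034 ] rect (454.357421875, 335.5995178222656) (63.196563720703125, 51.85163879394531) 23.673622131347656
scene B 0.07 126 med [0.451  0.3441 0.0677] rect (450.15289306640625, 344.4634094238281) (41.62198257446289, 43.62518310546875) 61.9283561706543
```

```bash
cat > go.py <<'E'
import sys,numpy as np
from scipy.spatial.transform import Rotation as R
from station import manip
# usage: go.py x y tcpz jawdeg : turn first, then shift
def main(x,y,z,jaw):
    s=manip.sense(); T=R.from_quat(s["tool_rot"]).as_matrix(); p=np.array(s["tcp_pos"])
    j=np.degrees(np.arctan2(T[1,1],T[0,1]))
    d=(jaw-j+90)%180-90      # world turn ccw
    dx=-np.radians(d)         # tool x points down
    T2=T@R.from_euler('x',dx).as_matrix()
    sh=T2.T@(np.array([x,y,z])-p)
    print("t%.1f tcp"%s["t"],p.round(4),"jaw %.1f"%j,"xaxis",T[:,0].round(3),"gap",round(85.4*s["finger_gap"],1),"F",np.round(s["force"],2),"q6 %.2f"%s["q"][5])
    print("TURN",round(dx,3),"SHIFT tx,ty,tz",sh.round(4)," no-turn shift",(T.T@(np.array([x,y,z])-p)).round(4))
main(*map(float,sys.argv[1:5]))
E
python3 go.py .449 .3455 .15 45;python3 -c "
from station import manip;print(manip.hold_point_z,[a for a in dir(manip) if a[0]!='_'])"
```

```text
t0.1 tcp [0.2814 0.5573 0.2304] jaw 63.2 xaxis [-0.001 -0.002 -1.   ] gap 85.3 F [-0.44 -0.49 -0.69] q6 -0.18
TURN 0.318 SHIFT tx,ty,tz [ 0.0806 -0.0311  0.2683]  no-turn shift [ 0.0806 -0.1133  0.2451]
0.0187 ['PlanningError', 'hold_point_z', 'sense', 'sign_off']
```

```bash
python3 -m crank '[[0.085,0.02,-0.016,0.035,0],[0.085,0.02,-0.016,0.035,0],[0.085,0.02,-0.016,0.035,0],[0.085,0.02,-0.016,0.035,0],[0.085,0.02,-0.016,0.035,0]]' 30; python3 -m crank '[[0.085,0.02,-0.016,0.035,0],[0.085,0,-0.016,0.035,0],[0.085,0,0,0,0],[0.085,0,0,0,0]]'; python3 go.py .449 .3455 .09 63.2
```

```text
t: 0.6
tcp_pos: [0.4024, 0.4062, 0.1304]
tool_rot: [0.164, 0.688, -0.164, 0.688]
force: [1.2, 1.0, -0.3]
finger_gap: 0.995
t: 1.0
tcp_pos: [0.4503, 0.3467, 0.1109]
tool_rot: [0.165, 0.688, -0.165, 0.687]
force: [-0.6, 0.9, 0.0]
finger_gap: 0.995
t1.0 tcp [0.4503 0.3467 0.1109] jaw 63.1 xaxis [-0.001 -0.    -1.   ] gap 84.9 F [-0.61  0.88  0.05] q6 -0.64
TURN -0.003 SHIFT tx,ty,tz [ 0.0209 -0.0016 -0.0006]  no-turn shift [ 0.0209 -0.0016 -0.0006]
```

```bash
python3 -m crank '[[0.085,0.02,-0.0015,0,0],[0.085,0.02,0,0,0],[0.085,0.02,0,0,0],[0.085,0.01,0,0,0],[0.085,0,0,0,0]]'
python3 - <<'E'
from station import *; import cv2
d=snapshot("scene"); cv2.imwrite("pics/a1.png",cv2.resize(d["image"][60:200,260:440],None,fx=4,fy=4))
d=snapshot("top"); cv2.imwrite("pics/a2.png",cv2.resize(d["image"][180:300,140:300],None,fx=4,fy=4))
E
python3 go.py .449 .3455 .041 63.2
```

```text
t: 1.5
tcp_pos: [0.4476, 0.3465, 0.0402]
tool_rot: [0.163, 0.689, -0.164, 0.687]
force: [0.3, 0.4, 0.2]
finger_gap: 0.996
t1.6 tcp [0.4491 0.3468 0.0417] jaw 63.3 xaxis [ 0.  0. -1.] gap 85.1 F [-0.12  0.64 -0.31] q6 -0.64
TURN 0.001 SHIFT tx,ty,tz [ 0.0007 -0.0012  0.0005]  no-turn shift [ 0.0007 -0.0012  0.0005]
```

View pics/a1.png

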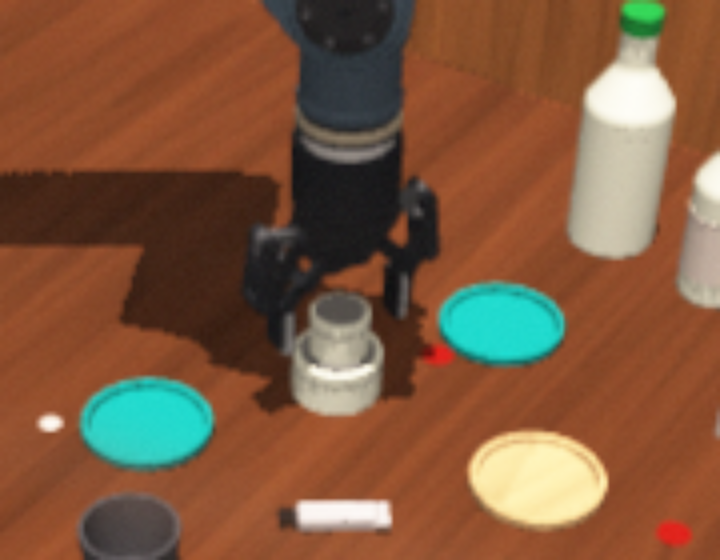

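View pics/a2.png

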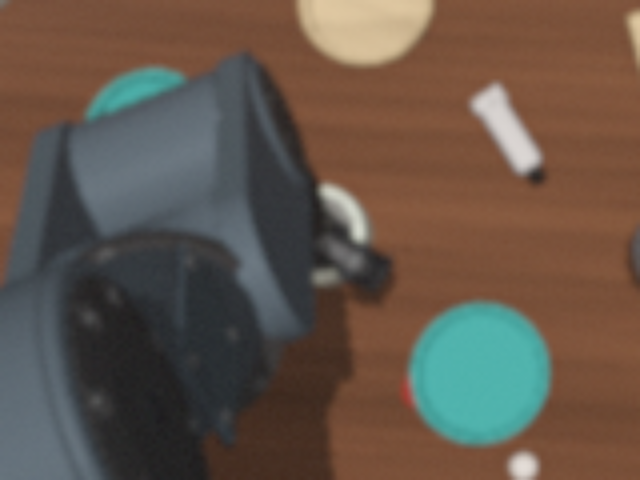

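The crops show the jar at (340,310) between the open fingers, with the tips above the tub lid. Closing.

```bash
python3 -m crank '[[0.05,0,-0.001,0,0],[0.045,0,0,0,0],[0.038,0,0,0,0],[0.038,0,0,0,0],[0.038,0,0,0,0]]' 30;python3 -m crank '[[0.038,0,0,0,0],[0.038,0,0,0,0],[0.038,0,0,0,0]]';python3 go.py .449 .3455 .041 63.2
```

```text
t: 2.1
tcp_pos: [0.4494, 0.3454, 0.0423]
tool_rot: [0.164, 0.687, -0.164, 0.688]
force: [-0.5, 0.3, 6.5]
finger_gap: 0.505
t: 2.4
tcp_pos: [0.4494, 0.3455, 0.0423]
tool_rot: [0.164, 0.687, -0.164, 0.688]
force: [-1.2, -0.3, 6.5]
finger_gap: 0.501
t2.4 tcp [0.4494 0.3455 0.0423] jaw 63.2 xaxis [ 0.001  0.001 -1.   ] gap 42.8 F [-1.17 -0.3   6.49] q6 -0.64
TURN -0.0 SHIFT tx,ty,tz [ 0.0013 -0.0001 -0.0004]  no-turn shift [ 0.0013 -0.0001 -0.0004]
```

```bash
python3 -m crank '[[0.038,-0.005,0,0,0],[0.038,-0.015,0,0,0],[0.038,-0.025,0,0,0],[0.038,-0.025,0,0,0],[0.038,-0.01,0,0,0]]'
python3 - <<'E'
from station import *; import cv2
d=snapshot("scene"); cv2.imwrite("pics/b1.png",cv2.resize(d["image"][40:200,260:440],None,fx=3,fy=3))
E
python3 go.py .440 -.1195 .12 63.2
```

```text
t: 2.9
tcp_pos: [0.4498, 0.3456, 0.1233]
tool_rot: [0.165, 0.687, -0.163, 0.689]
force: [0.3, 1.0, -0.9]
finger_gap: 0.5
t3.0 tcp [0.4502 0.3458 0.124 ] jaw 63.2 xaxis [ 0.004  0.002 -1.   ] gap 43.4 F [ 0.45  0.33 -0.27] q6 -0.64
TURN 0.0 SHIFT tx,ty,tz [ 0.003  -0.42    0.2007]  no-turn shift [ 0.003  -0.42    0.2007]
```

View pics/b1.png

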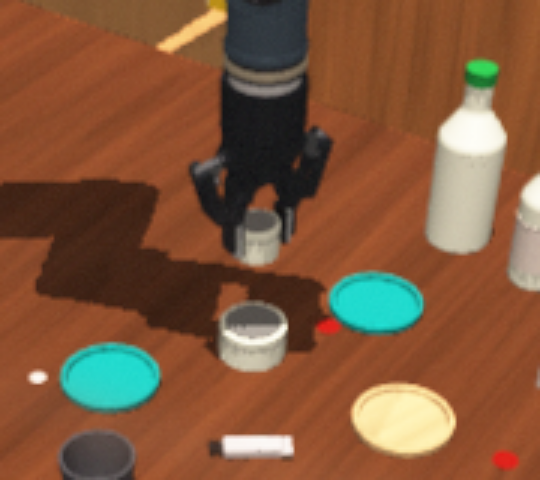

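The jar is held upright and the tub stays put at (253,337) in the crop. Carrying it over.

```bash
python3 -m crank '[[0.038,0,-0.015,0.007,0],[0.038,0,-0.03,0.0145,0],[0.038,0,-0.03,0.0145,0],[0.038,0,-0.03,0.0145,0],[0.038,0,-0.03,0.0145,0]]';python3 -m crank '[[0.038,0,-0.03,0.0145,0],[0.038,0,-0.03,0.0145,0],[0.038,0,-0.03,0.0145,0],[0.038,0,-0.03,0.0145,0],[0.038,0,-0.03,0.0145,0]]';python3 -m crank '[[0.038,0,-0.03,0.0145,0],[0.038,0,-0.03,0.0145,0],[0.038,0,-0.03,0.0145,0],[0.038,0,-0.03,0.0145,0],[0.038,0,-0.015,0.007,0]]';python3 -m crank '[[0.038,0,0,0,0],[0.038,0,0,0,0]]';python3 go.py .440 -.1195 .0093 63.2
```

```text
t: 3.45
tcp_pos: [0.4442, 0.1931, 0.1199]
tool_rot: [0.163, 0.689, -0.164, 0.687]
force: [0.6, -0.1, -0.6]
finger_gap: 0.501
t: 3.95
tcp_pos: [0.441, 0.027, 0.1201]
tool_rot: [0.164, 0.689, -0.164, 0.687]
force: [0.6, 0.7, -0.2]
finger_gap: 0.506
t: 4.45
tcp_pos: [0.4389, -0.1237, 0.1201]
tool_rot: [0.165, 0.688, -0.165, 0.687]
force: [0.3, -0.1, -1.0]
finger_gap: 0.509
t: 4.65
tcp_pos: [0.4385, -0.1208, 0.1203]
tool_rot: [0.165, 0.689, -0.164, 0.687]
force: [-0.4, 0.5, -1.2]
finger_gap: 0.501
t4.7 tcp [ 0.4385 -0.1208  0.1203] jaw 63.1 xaxis [-0.003  0.002 -1.   ] gap 42.8 F [-0.43  0.51 -1.2 ] q6 -1.62
TURN -0.002 SHIFT tx,ty,tz [0.111  0.0018 0.0011]  no-turn shift [0.111  0.0018 0.0011]
```

```bash
python3 -m crank '[[0.038,0.03,0.0018,0.001,0],[0.038,0.03,0,0,0],[0.038,0.02,0,0,0],[0.038,0.015,0,0,0],[0.038,0.005,0,0,0]]';python3 -m crank '[[0.038,0.005,0,0,0],[0.038,0.003,0,0,0],[0.038,0.001,0,0,0],[0.038,0,0,0,0]]';python3 go.py .440 -.1195 .0093 63.2
python3 - <<'E'
from station import *; import cv2
d=snapshot("scene"); cv2.imwrite("pics/c1.png",cv2.resize(d["image"][180:300,160:320],None,fx=4,fy=4))
E
```

```text
t: 5.15
tcp_pos: [0.4402, -0.118, 0.0197]
tool_rot: [0.164, 0.69, -0.163, 0.686]
force: [-0.0, 0.3, -0.6]
finger_gap: 0.503
t: 5.55
tcp_pos: [0.4421, -0.1199, 0.0127]
tool_rot: [0.164, 0.688, -0.164, 0.688]
force: [-0.7, 0.1, -0.3]
finger_gap: 0.506
t5.5 tcp [ 0.4421 -0.1199  0.0127] jaw 63.2 xaxis [ 0.001 -0.    -1.   ] gap 43.2 F [-0.72  0.13 -0.3 ] q6 -1.61
TURN 0.0 SHIFT tx,ty,tz [ 0.0034 -0.0006 -0.0021]  no-turn shift [ 0.0034 -0.0006 -0.0021]
```

View pics/c1.png

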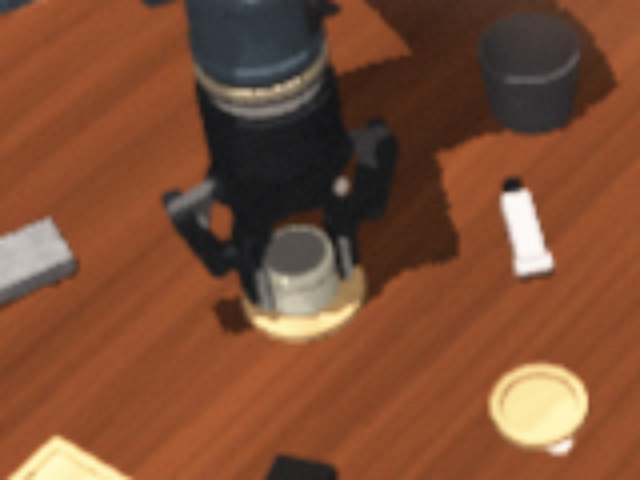

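The jar is centred over its dish (crop (305,300)). Lowering to contact.

```bash
python3 -m crank '[[0.038,0.001,0,-0.0015,0],[0.038,0.001,0,0,0],[0.038,0,0,0,0]]';python3 -m crank '[[0.038,0.001,0,0,0],[0.038,0,0,0,0]]';python3 -m crank '[[0.038,0.001,0,0,0],[0.038,0,0,0,0]]'
```

```text
t: 5.9
tcp_pos: [0.4405, -0.1192, 0.0104]
tool_rot: [0.164, 0.688, -0.164, 0.688]
force: [0.4, -0.3, -1.3]
finger_gap: 0.505
t: 6.1
tcp_pos: [0.4406, -0.1193, 0.0093]
tool_rot: [0.164, 0.688, -0.164, 0.688]
force: [-0.5, 0.2, -0.8]
finger_gap: 0.505
t: 6.3
tcp_pos: [0.4406, -0.1192, 0.0092]
tool_rot: [0.164, 0.688, -0.164, 0.688]
force: [-0.6, -0.6, 9.5]
finger_gap: 0.507
```

```bash
python3 -m crank '[[0.045,0,0,0,0],[0.05,0,0,0,0],[0.06,0,0,0,0],[0.07,0,0,0,0],[0.07,0,0,0,0]]';python3 -m crank '[[0.07,-0.01,0,0,0],[0.07,-0.025,0,0,0],[0.08,-0.04,0,0,0],[0.085,-0.05,0,0,0],[0.085,-0.015,0,0,0]]'
python3 - <<'E'
from station import *; import cv2
d=snapshot("scene"); cv2.imwrite("pics/c2.png",cv2.resize(d["image"][100:300,160:420],None,fx=3,fy=3))
import numpy as np; from meas import *
d=snapshot("top");C=cloud(d)
near=np.hypot(C[...,0]-.45,C[...,1]-.34)<.06; q=C[near&(abs(C[...,2]-.036)<.008)]
print(len(q),cv2.minAreaRect((q[:,:2]*1000).astype(np.float32)))
near=np.hypot(C[...,0]-.44,C[...,1]+.12)<.04; q=C[near&(abs(C[...,2]-.037)<.006)]
print(len(q),q.mean(0) if len(q) else 0)
cv2.imwrite("pics/c3.png",d["image"])
E
python3 go.py .449 .341 .12 63.2
```

```text
t: 6.8
tcp_pos: [0.4405, -0.1192, 0.0082]
tool_rot: [0.164, 0.688, -0.164, 0.688]
force: [0.3, -0.3, -0.4]
finger_gap: 0.818
t: 7.3
tcp_pos: [0.4424, -0.1201, 0.1528]
tool_rot: [0.163, 0.685, -0.165, 0.691]
force: [0.1, -0.7, -0.0]
finger_gap: 0.996
452 ((448.34918212890625, 344.3067932128906), (64.5849838256836, 64.42292022705078), 23.487266540527344)
0 0
t7.4 tcp [ 0.4421 -0.1199  0.1514] jaw 63.2 xaxis [ 0.006 -0.004 -1.   ] gap 85.2 F [ 0.18 -0.66 -1.07] q6 -1.61
TURN 0.0 SHIFT tx,ty,tz [ 0.0298  0.4145 -0.2019]  no-turn shift [ 0.0298  0.4146 -0.2018]
```

View pics/c2.png

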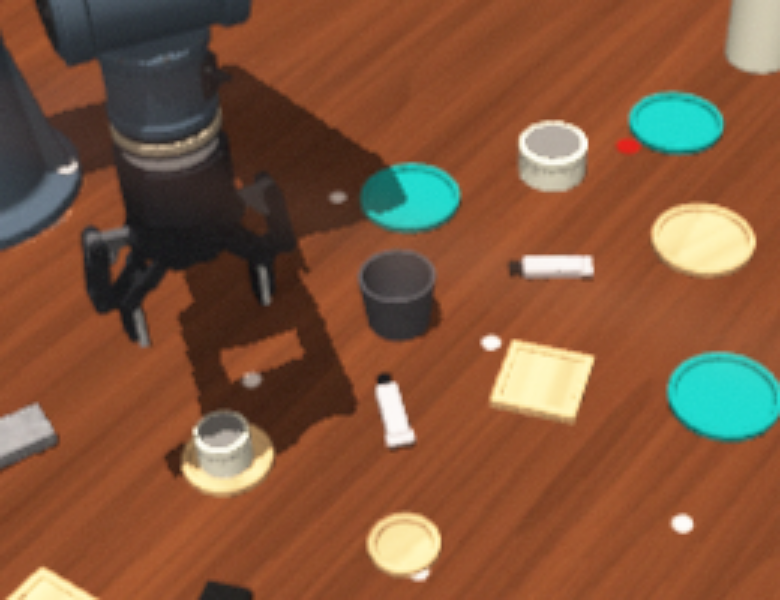

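View pics/c3.png

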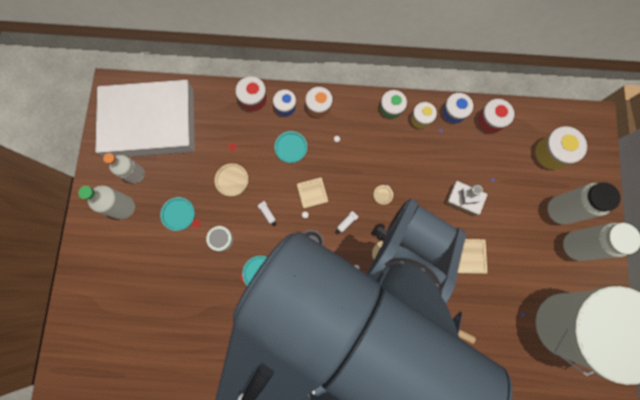

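The jar sits in its dish. Now the tub at about (.4495, .343).

```bash
python3 -m crank '[[0.085,0,0.015,-0.007,0],[0.085,0,0.045,-0.022,0],[0.085,0,0.045,-0.022,0],[0.085,0,0.045,-0.022,0],[0.085,0,0.045,-0.022,0]]';python3 -m crank '[[0.085,0,0.045,-0.022,0],[0.085,0,0.045,-0.022,0],[0.085,0,0.045,-0.022,0],[0.085,0.01,0.045,-0.022,0],[0.085,0.02,0.03,-0.013,0]]';python3 -m crank '[[0.085,0,0.01,-0.005,0],[0.085,0,0,0,0],[0.085,0,0,0,0]]';python3 go.py .4495 .343 .005 63.2
```

```text
t: 7.9
tcp_pos: [0.4423, 0.099, 0.1471]
tool_rot: [0.164, 0.689, -0.164, 0.687]
force: [0.8, -0.0, 0.7]
finger_gap: 0.997
t: 8.4
tcp_pos: [0.4479, 0.3324, 0.118]
tool_rot: [0.164, 0.688, -0.163, 0.688]
force: [1.0, -0.3, 0.8]
finger_gap: 0.995
t: 8.7
tcp_pos: [0.4477, 0.339, 0.1181]
tool_rot: [0.163, 0.688, -0.165, 0.687]
force: [-0.0, -0.4, 0.0]
finger_gap: 0.993
t8.7 tcp [0.4477 0.339  0.1181] jaw 63.2 xaxis [-0.002 -0.001 -1.   ] gap 84.8 F [-0.02 -0.41  0.02] q6 -0.65
TURN -0.0 SHIFT tx,ty,tz [ 1.131e-01  4.600e-03 -1.000e-04]  no-turn shift [ 1.131e-01  4.600e-03 -1.000e-04]
```

```bash
python3 -m crank '[[0.085,0.02,0.0045,0,0],[0.085,0.025,0,0,0],[0.085,0,0,0,0],[0.085,0,0,0,0]]';python3 go.py .4495 .343 .005 63.2
python3 - <<'E'
from station import *; import cv2
d=snapshot("scene"); cv2.imwrite("pics/d1.png",cv2.resize(d["image"][60:200,260:440],None,fx=4,fy=4))
E
```

```text
t: 9.1
tcp_pos: [0.4504, 0.3427, 0.0739]
tool_rot: [0.164, 0.688, -0.165, 0.687]
force: [-0.4, 0.2, 0.0]
finger_gap: 0.995
t9.1 tcp [0.4504 0.3427 0.0739] jaw 63.1 xaxis [-0.001 -0.001 -1.   ] gap 84.9 F [-0.41  0.17  0.02] q6 -0.65
TURN -0.002 SHIFT tx,ty,tz [ 0.0689 -0.0001 -0.0009]  no-turn shift [ 0.0689 -0.0001 -0.0009]
```

View pics/d1.png

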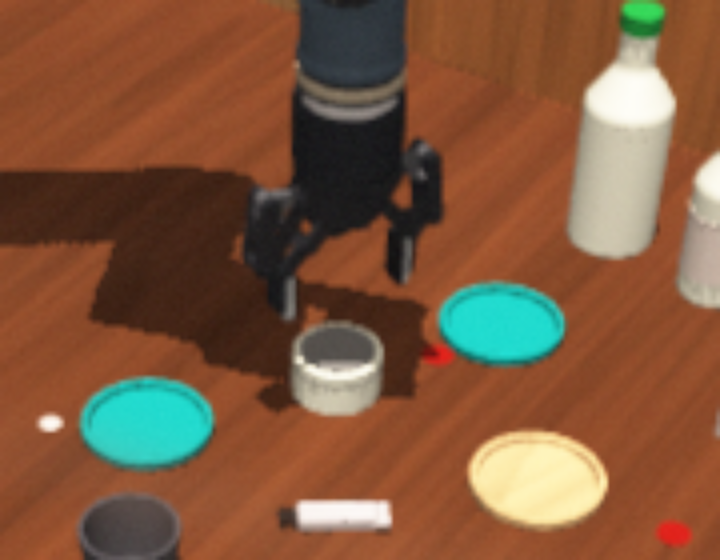

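The fingers bracket the tub at crop (337,360). Descending in steps and checking the force.

```bash
python3 -m crank '[[0.085,0.02,0,-0.0008,0],[0.085,0.02,0,0,0],[0.085,0.005,0,0,0],[0.085,0.005,0,0,0]]';python3 -m crank '[[0.085,0.01,0,0,0],[0.085,0.008,0,0,0],[0.085,0,0,0,0],[0.085,0,0,0,0]]';python3 -m crank '[[0.075,0,0,0,0],[0.07,0,0,0,0],[0.065,0,0,0,0],[0.06,0,0,0,0],[0.06,0,0,0,0]]' 40;python3 -m crank '[[0.06,0,0,0,0],[0.06,0,0,0,0]]'; python3 go.py .623 .335 .1 63.2
```

```text
t: 9.55
tcp_pos: [0.4502, 0.3446, 0.0243]
tool_rot: [0.164, 0.687, -0.164, 0.688]
force: [0.4, -0.5, -0.7]
finger_gap: 0.992
t: 9.95
tcp_pos: [0.4495, 0.3446, 0.0054]
tool_rot: [0.164, 0.688, -0.164, 0.688]
force: [-0.8, 0.3, 0.4]
finger_gap: 0.996
t: 10.45
tcp_pos: [0.4499, 0.3448, 0.0062]
tool_rot: [0.164, 0.688, -0.164, 0.688]
force: [-0.7, 0.3, 6.1]
finger_gap: 0.762
t: 10.65
tcp_pos: [0.4499, 0.3448, 0.0063]
tool_rot: [0.164, 0.688, -0.164, 0.688]
force: [-0.9, -0.4, 5.5]
finger_gap: 0.753
t10.7 tcp [0.4499 0.3448 0.0063] jaw 63.2 xaxis [ 0.001  0.    -1.   ] gap 64.3 F [-0.87 -0.41  5.47] q6 -0.65
TURN 0.0 SHIFT tx,ty,tz [-0.0936  0.0694  0.159 ]  no-turn shift [-0.0936  0.0694  0.159 ]
```

```bash
python3 -m crank '[[0.06,-0.005,0,0,0],[0.06,-0.015,0,0,0],[0.06,-0.025,0,0,0],[0.06,-0.025,0,0,0],[0.06,-0.01,0,0,0]]';python3 -m crank '[[0.06,0,0.007,0.016,0],[0.06,0,0.0135,0.0315,0],[0.06,0,0.0135,0.0315,0],[0.06,0,0.0135,0.0315,0],[0.06,0,0.0135,0.0315,0]]';python3 -m crank '[[0.06,0,0.007,0.016,0],[0.06,0,0,0,0],[0.06,0,0,0,0]]'
python3 - <<'E'
from station import *; import cv2
d=snapshot("scene"); cv2.imwrite("pics/e1.png",cv2.resize(d["image"][80:240,300:480],None,fx=3,fy=3))
E
python3 go.py .623 .335 .0093 63.2
```

```text
t: 11.15
tcp_pos: [0.4508, 0.3452, 0.0883]
tool_rot: [0.165, 0.687, -0.163, 0.689]
force: [-0.3, 0.9, -1.6]
finger_gap: 0.756
t: 11.65
tcp_pos: [0.6045, 0.3346, 0.0853]
tool_rot: [0.164, 0.688, -0.164, 0.688]
force: [0.0, -0.8, -1.7]
finger_gap: 0.762
t: 11.95
tcp_pos: [0.6199, 0.3336, 0.0847]
tool_rot: [0.164, 0.689, -0.165, 0.687]
force: [-1.6, 0.1, -0.7]
finger_gap: 0.761
t12.0 tcp [0.6192 0.3338 0.0848] jaw 63.2 xaxis [-0.003 -0.001 -1.   ] gap 64.7 F [-0.19 -0.55 -1.77] q6 -0.77
TURN 0.0 SHIFT tx,ty,tz [0.0755 0.0029 0.003 ]  no-turn shift [0.0755 0.0029 0.003 ]
```

View pics/e1.png

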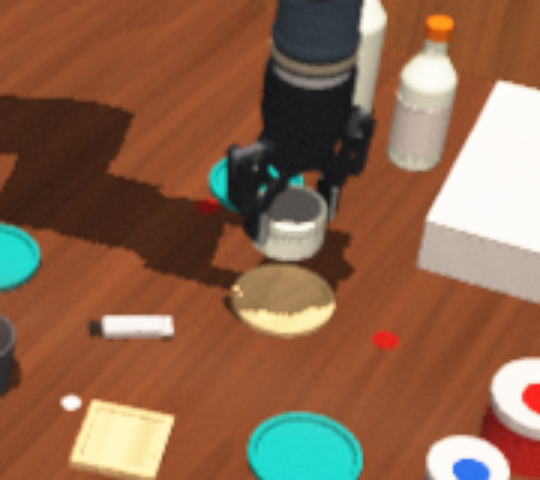

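The tub is held level above its dish. Lowering it.

```bash
python3 -m crank '[[0.06,0.02,0.003,0.003,0],[0.06,0.02,0,0,0],[0.06,0.015,0,0,0],[0.06,0.01,0,0,0],[0.06,0.004,0,0,0]]';python3 -m crank '[[0.06,0.003,0,0,0],[0.06,0.001,0,0,0],[0.06,0,0,0,0],[0.06,0,0,0,0]]'
python3 - <<'E'
from station import *; import cv2
d=snapshot("scene"); cv2.imwrite("pics/e2.png",cv2.resize(d["image"][80:240,300:480],None,fx=3,fy=3))
E
python3 go.py .623 .335 .0093 63.2
```

```text
t: 12.5
tcp_pos: [0.6238, 0.3353, 0.0151]
tool_rot: [0.163, 0.689, -0.164, 0.687]
force: [0.3, -0.5, -0.8]
finger_gap: 0.757
t: 12.9
tcp_pos: [0.6258, 0.3355, 0.0132]
tool_rot: [0.164, 0.687, -0.164, 0.688]
force: [-0.5, 0.2, -1.1]
finger_gap: 0.76
t12.9 tcp [0.6257 0.3355 0.0132] jaw 63.2 xaxis [ 0.001  0.    -1.   ] gap 64.8 F [ 0.31 -1.15 -1.75] q6 -0.77
TURN -0.0 SHIFT tx,ty,tz [ 0.0039 -0.0016 -0.0022]  no-turn shift [ 0.0039 -0.0016 -0.0022]
```

View pics/e2.png

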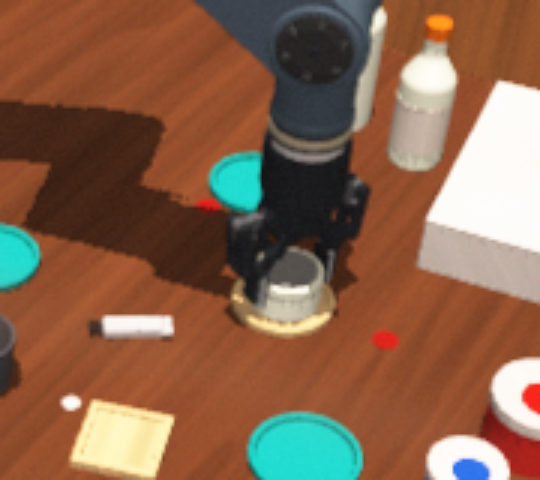

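```bash
python3 -m crank '[[0.06,0.001,-0.0015,-0.002,0],[0.06,0.001,0,0,0],[0.06,0,0,0,0]]';python3 -m crank '[[0.06,0.001,0,0,0],[0.06,0,0,0,0]]';python3 -m crank '[[0.06,0.001,0,0,0],[0.06,0,0,0,0]]'
```

```text
t: 13.25
tcp_pos: [0.6225, 0.3348, 0.0104]
tool_rot: [0.164, 0.688, -0.164, 0.688]
force: [1.1, 0.6, -0.8]
finger_gap: 0.759
t: 13.45
tcp_pos: [0.6229, 0.3349, 0.0094]
tool_rot: [0.164, 0.688, -0.164, 0.688]
force: [-0.3, 0.7, -1.5]
finger_gap: 0.758
t: 13.65
tcp_pos: [0.6229, 0.3349, 0.0093]
tool_rot: [0.164, 0.688, -0.164, 0.688]
force: [-1.7, -0.5, 4.0]
finger_gap: 0.76
```

Contact. Release, rise, then head for the vial.

```bash
python3 -m crank '[[0.067,0,0,0,0],[0.072,0,0,0,0],[0.08,0,0,0,0],[0.085,0,0,0,0],[0.085,0,0,0,0]]';python3 -m crank '[[0.085,-0.01,0,0,0],[0.085,-0.03,0,0,0],[0.085,-0.05,0,0,0],[0.085,-0.05,0,0,0],[0.085,-0.03,0,0,0]]';  python3 go.py .6165 -.339 .19 63.2
```

```text
t: 14.15
tcp_pos: [0.6228, 0.3349, 0.0084]
tool_rot: [0.164, 0.688, -0.164, 0.688]
force: [-0.4, 0.2, -0.5]
finger_gap: 0.997
t: 14.65
tcp_pos: [0.6247, 0.3356, 0.1842]
tool_rot: [0.165, 0.686, -0.162, 0.69]
force: [-0.2, 0.6, 0.2]
finger_gap: 0.997
t14.7 tcp [0.6247 0.3356 0.1842] jaw 63.2 xaxis [ 0.007  0.002 -1.   ] gap 85.2 F [-0.21  0.57  0.2 ] q6 -0.77
TURN 0.0 SHIFT tx,ty,tz [-0.0075 -0.6058  0.2969]  no-turn shift [-0.0075 -0.6058  0.2969]
```

```bash
python3 -m crank '[[0.085,0,-0.015,0.0075,0],[0.085,0,-0.042,0.0205,0],[0.085,0,-0.042,0.0205,0],[0.085,0,-0.042,0.0205,0],[0.085,0,-0.042,0.0205,0]]';python3 -m crank '[[0.085,0,-0.042,0.0205,0],[0.085,0,-0.042,0.0205,0],[0.085,0,-0.042,0.0205,0],[0.085,0,-0.042,0.0205,0],[0.085,0,-0.042,0.0205,0]]';python3 -m crank '[[0.085,0,-0.042,0.0205,0],[0.085,0,-0.042,0.0205,0],[0.085,0,-0.042,0.0205,0],[0.085,0,-0.042,0.0205,0],[0.085,0,-0.02,0.01,0]]';python3 -m crank '[[0.085,0,-0.01,0.005,0],[0.085,0,0,0,0],[0.085,0,0,0,0]]';  python3 - <<'E'
from station import *; import cv2
import numpy as np; from meas import *
for n in ("top","scene"):
    d=snapshot(n);C=cloud(d);cv2.imwrite(f"pics/f_{n}.png",d["image"])
    for k,(x,y,h,r) in {"tub":(.623,.335,.039,.045),"jar":(.44,-.1195,.037,.035)}.items():
        q=C[(np.hypot(C[...,0]-x,C[...,1]-y)<r)&(abs(C[...,2]-h)<.006)]
        if len(q)>20: print(n,k,len(q),np.median(q[:,2]),cv2.minAreaRect((q[:,:2]*1000).astype(np.float32)))
E
python3 go.py .6165 -.339 .075 63.2
```

```text
t: 15.15
tcp_pos: [0.6191, 0.1291, 0.1781]
tool_rot: [0.164, 0.688, -0.164, 0.687]
force: [0.6, -0.1, 0.3]
finger_gap: 0.993
t: 15.65
tcp_pos: [0.6157, -0.1045, 0.178]
tool_rot: [0.164, 0.688, -0.164, 0.687]
force: [0.3, -0.4, -0.5]
finger_gap: 0.996
t: 16.15
tcp_pos: [0.613, -0.3164, 0.178]
tool_rot: [0.165, 0.688, -0.166, 0.688]
force: [0.3, 1.0, -0.1]
finger_gap: 0.996
t: 16.45
tcp_pos: [0.614, -0.3209, 0.1781]
tool_rot: [0.164, 0.689, -0.163, 0.687]
force: [-0.3, 1.2, -0.0]
finger_gap: 0.995
top tub 413 0.039313015378957164 ((621.009521484375, 334.3408203125), (62.94261932373047, 64.4643325805664), 75.39338684082031)
scene tub 299 0.03713783005727234 ((622.8364868164062, 332.7886047363281), (64.08586120605469, 66.32571411132812), 33.97980880737305)
scene jar 133 0.03530686642154365 ((446.3797302246094, -114.94991302490234), (26.2091121673584, 44.34089660644531), 50.73951721191406)
t16.6 tcp [ 0.6144 -0.3204  0.1784] jaw 63.3 xaxis [-0.001  0.001 -1.   ] gap 85.0 F [0.48 0.26 0.02] q6 -1.75
TURN 0.002 SHIFT tx,ty,tz [ 0.1034 -0.0157  0.0104]  no-turn shift [ 0.1034 -0.0157  0.0103]
```

View pics/f_scene.png

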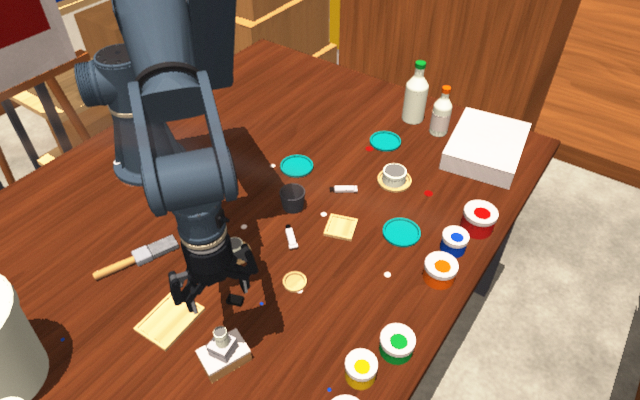

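```bash
python3 -m crank '[[0.085,0.01,-0.0155,0.01,0],[0.075,0.02,0,0,0],[0.065,0.02,0,0,0],[0.06,0,0,0,0],[0.06,0,0,0,0]]' 25;  python3 - <<'E'
from station import *; import cv2
d=snapshot("scene"); cv2.imwrite("pics/g1.png",cv2.resize(d["image"][230:390,140:300],None,fx=3.7,fy=3.7))
d=snapshot("top"); cv2.imwrite("pics/g2.png",cv2.resize(d["image"][140:290,390:530],None,fx=3.7,fy=3.7))
E
python3 go.py .6165 -.339 .077 63.2
```

```text
t: 17.05
tcp_pos: [0.6163, -0.3411, 0.1279]
tool_rot: [0.164, 0.688, -0.164, 0.688]
force: [-0.2, 0.4, 0.1]
finger_gap: 0.7
t17.1 tcp [ 0.6171 -0.3417  0.1295] jaw 63.2 xaxis [ 0.002 -0.001 -1.   ] gap 59.9 F [ 0.11 -0.45  0.06] q6 -1.77
TURN 0.0 SHIFT tx,ty,tz [ 0.0525  0.0022 -0.0019]  no-turn shift [ 0.0525  0.0022 -0.0019]
```

View pics/g1.png

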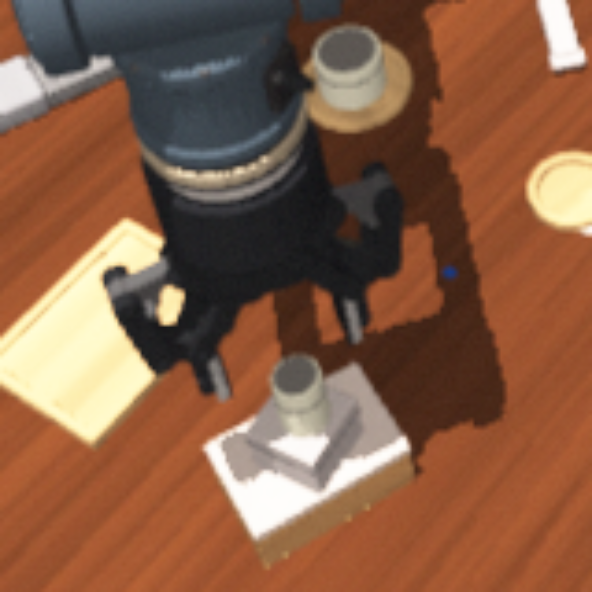

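View pics/g2.png

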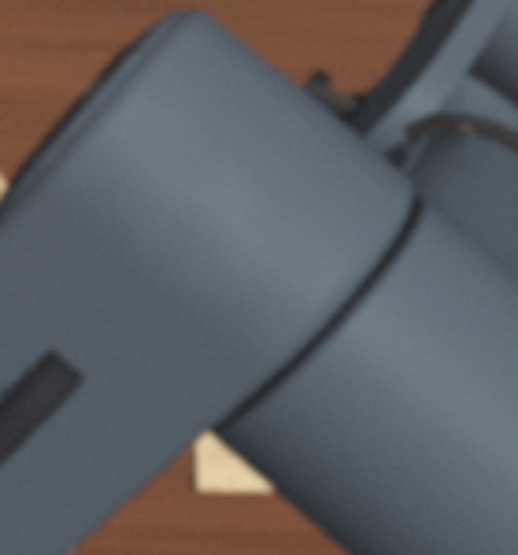

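The vial (crop (298,380)) lies between the fingers (220,385)/(353,330). Descending and closing slowly.

```bash
python3 -m crank '[[0.06,0.015,0.002,-0.002,0],[0.06,0.02,0,0,0],[0.06,0.012,0,0,0],[0.06,0.005,0,0,0],[0.06,0,0,0,0]]';python3 go.py .6165 -.339 .077 63.2;python3 -m crank '[[0.05,0,0,0,0],[0.042,0,0,0,0],[0.036,0,0,0,0],[0.032,0,0,0,0],[0.029,0,0,0,0]]' 25; python3 -m crank '[[0.026,0,0,0,0],[0.022,0,0,0,0],[0.02,0,0,0,0],[0.02,0,0,0,0],[0.02,0,0,0,0]]' 25
python3 - <<'E'
from station import *; import cv2
d=snapshot("scene"); cv2.imwrite("pics/g3.png",cv2.resize(d["image"][230:390,140:300],None,fx=3.7,fy=3.7))
E
python3 go.py .6165 -.339 .077 63.2
```

```text
t: 17.65
tcp_pos: [0.6153, -0.3386, 0.0763]
tool_rot: [0.164, 0.688, -0.164, 0.688]
force: [-0.9, 0.3, -0.7]
finger_gap: 0.701
t17.6 tcp [ 0.6153 -0.3386  0.0763] jaw 63.2 xaxis [-0.  0. -1.] gap 59.9 F [-0.86  0.32 -0.69] q6 -1.76
TURN 0.0 SHIFT tx,ty,tz [-0.0007  0.0002  0.0013]  no-turn shift [-0.0007  0.0002  0.0013]
t: 18.15
tcp_pos: [0.6154, -0.3387, 0.0768]
tool_rot: [0.164, 0.688, -0.164, 0.688]
force: [0.1, -0.6, 0.5]
finger_gap: 0.339
t: 18.65
tcp_pos: [0.6155, -0.3387, 0.0768]
tool_rot: [0.164, 0.688, -0.164, 0.688]
force: [-0.2, -0.4, 2.9]
finger_gap: 0.298
t18.7 tcp [ 0.6155 -0.3386  0.0767] jaw 63.2 xaxis [ 0. -0. -1.] gap 24.6 F [-0.37 -0.03  1.52] q6 -1.76
TURN -0.0 SHIFT tx,ty,tz [-0.0003  0.0001  0.0011]  no-turn shift [-0.0003  0.0001  0.0011]
```

View pics/g3.png

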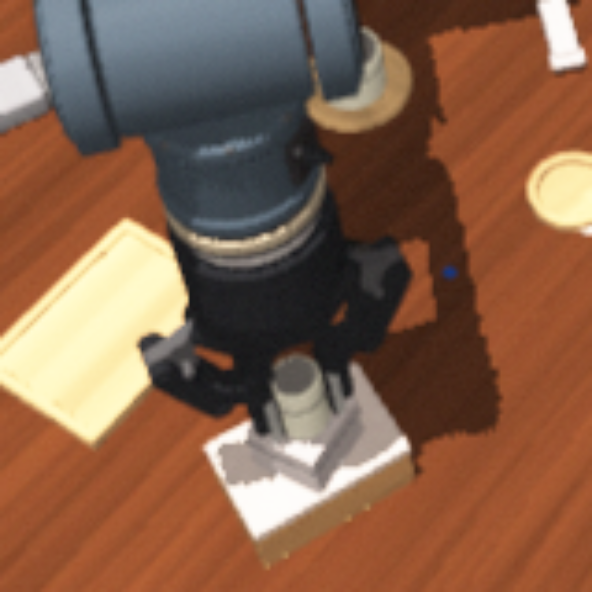

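Vial gripped, gap 24.6 mm. Lift and carry to the vial dish.

```bash
python3 -m crank '[[0.02,-0.005,0,0,0],[0.02,-0.015,0,0,0],[0.02,-0.02,0,0,0],[0.02,-0.01,0,0,0],[0.02,0,0,0,0]]';python3 go.py .6095 -.1065 .12 63.2
```

```text
t: 19.2
tcp_pos: [0.6166, -0.3396, 0.1294]
tool_rot: [0.163, 0.686, -0.165, 0.689]
force: [1.4, 0.2, -1.0]
finger_gap: 0.292
t19.2 tcp [ 0.6166 -0.3396  0.1294] jaw 63.2 xaxis [ 0.004 -0.003 -1.   ] gap 24.9 F [ 1.45  0.25 -0.97] q6 -1.76
TURN -0.0 SHIFT tx,ty,tz [ 0.0086  0.2049 -0.1115]  no-turn shift [ 0.0086  0.2049 -0.1115]
```

```bash
python3 -m crank '[[0.02,0,0.015,-0.008,0],[0.02,0,0.03,-0.0165,0],[0.02,0,0.03,-0.0165,0],[0.02,0,0.03,-0.0165,0],[0.02,0,0.03,-0.0165,0]]';python3 -m crank '[[0.02,0,0.03,-0.0165,0],[0.02,0,0.025,-0.013,0],[0.02,0,0.015,-0.0075,0],[0.02,0,0,0,0],[0.02,0,0,0,0]]'
python3 - <<'E'
from station import *; import cv2
d=snapshot("scene"); cv2.imwrite("pics/h1.png",cv2.resize(d["image"][170:330,200:360],None,fx=3.5,fy=3.5))
E
python3 go.py .6095 -.1065 .012 63.2
```

```text
t: 19.7
tcp_pos: [0.6087, -0.1817, 0.1253]
tool_rot: [0.164, 0.689, -0.163, 0.687]
force: [0.5, 0.7, -0.7]
finger_gap: 0.299
t: 20.2
tcp_pos: [0.6087, -0.1057, 0.1263]
tool_rot: [0.163, 0.688, -0.164, 0.688]
force: [-0.8, 0.0, -0.1]
finger_gap: 0.299
t20.2 tcp [ 0.6089 -0.1065  0.1264] jaw 63.2 xaxis [ 0.    -0.001 -1.   ] gap 25.6 F [-0.86 -0.04  0.11] q6 -1.46
TURN -0.0 SHIFT tx,ty,tz [0.1144 0.0003 0.0004]  no-turn shift [0.1144 0.0003 0.0004]
```

View pics/h1.png

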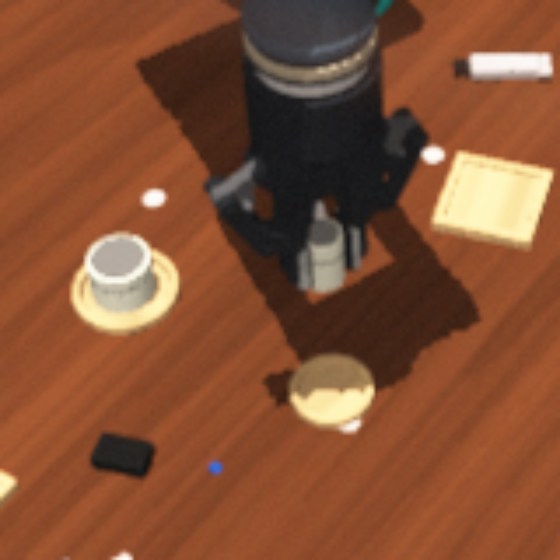

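```bash
python3 -m crank '[[0.02,0.025,0,0,0],[0.02,0.03,0,0,0],[0.02,0.03,0,0,0],[0.02,0.015,0,0,0],[0.02,0.005,0,0,0]]';python3 -m crank '[[0.02,0.004,0,0,0],[0.02,0.002,0,0,0],[0.02,0,0,0,0],[0.02,0,0,0,0]]'
python3 - <<'E'
from station import *; import cv2
d=snapshot("scene"); cv2.imwrite("pics/h2.png",cv2.resize(d["image"][170:330,200:360],None,fx=3.5,fy=3.5))
E
python3 go.py .6095 -.1065 .0097 63.2
```

```text
t: 20.75
tcp_pos: [0.6077, -0.1066, 0.0196]
tool_rot: [0.165, 0.689, -0.164, 0.687]
force: [-1.0, 0.7, 0.5]
finger_gap: 0.296
t: 21.15
tcp_pos: [0.6094, -0.1057, 0.0165]
tool_rot: [0.164, 0.687, -0.164, 0.689]
force: [0.3, -0.6, -0.1]
finger_gap: 0.296
t21.2 tcp [ 0.6093 -0.1057  0.0165] jaw 63.2 xaxis [ 0.002 -0.001 -1.   ] gap 25.5 F [ 0.06  0.89 -0.17] q6 -1.46
TURN 0.0 SHIFT tx,ty,tz [ 0.0068 -0.0006  0.0005]  no-turn shift [ 0.0068 -0.0006  0.0005]
```

View pics/h2.png

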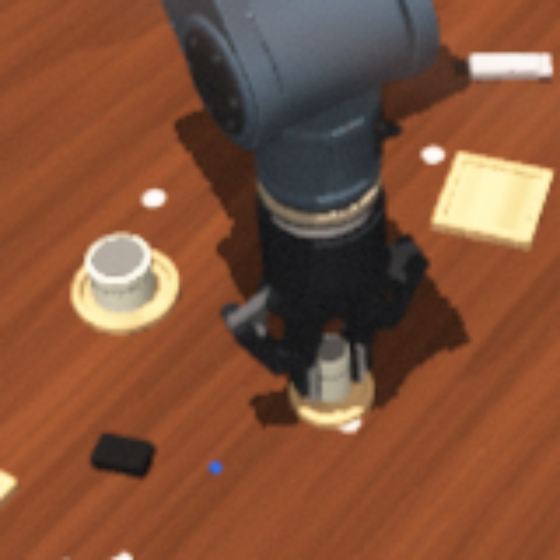

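```bash
python3 -m crank '[[0.02,0.003,-0.0006,0.0005,0],[0.02,0.001,0,0,0],[0.02,0,0,0,0]]';python3 -m crank '[[0.02,0.001,0,0,0],[0.02,0,0,0,0]]';python3 -m crank '[[0.02,0.001,0,0,0],[0.02,0,0,0,0]]'
```

```text
t: 21.5
tcp_pos: [0.6087, -0.1062, 0.0113]
tool_rot: [0.164, 0.688, -0.164, 0.688]
force: [0.1, 0.3, 0.1]
finger_gap: 0.293
t: 21.7
tcp_pos: [0.6088, -0.1063, 0.0103]
tool_rot: [0.164, 0.688, -0.164, 0.688]
force: [-0.6, 0.0, -0.2]
finger_gap: 0.292
t: 21.9
tcp_pos: [0.6089, -0.1063, 0.0097]
tool_rot: [0.164, 0.688, -0.164, 0.688]
force: [-0.3, -0.9, 1.1]
finger_gap: 0.293
```

```bash
python3 -m crank '[[0.028,0,0,0,0],[0.032,0,0,0,0],[0.04,0,0,0,0],[0.05,0,0,0,0],[0.055,0,0,0,0]]';python3 -m crank '[[0.055,-0.01,0,0,0],[0.055,-0.03,0,0,0],[0.06,-0.05,0,0,0],[0.07,-0.04,0,0,0],[0.085,-0.02,0,0,0]]';  python3 -m crank '[[0.085,-0.01,0,0,0],[0.085,0,0,0,0],[0.085,0,0,0,0]]'
python3 - <<'E'
from station import *; import cv2
d=snapshot("scene"); cv2.imwrite("pics/i1.png",cv2.resize(d["image"][170:390,180:360],None,fx=2.7,fy=2.7))
E
python3 go.py .6135 -.3395 .17 98; python3 go.py .6135 -.3395 .17 8
```

```text
t: 22.4
tcp_pos: [0.6089, -0.1063, 0.0095]
tool_rot: [0.164, 0.688, -0.164, 0.688]
force: [0.1, 0.5, -0.2]
finger_gap: 0.643
t: 22.9
tcp_pos: [0.6109, -0.107, 0.1645]
tool_rot: [0.164, 0.685, -0.164, 0.69]
force: [0.8, -0.8, -0.9]
finger_gap: 0.963
t: 23.2
tcp_pos: [0.608, -0.106, 0.1686]
tool_rot: [0.164, 0.689, -0.164, 0.687]
force: [-0.0, 0.1, 0.4]
finger_gap: 0.999
t23.2 tcp [ 0.6077 -0.1059  0.168 ] jaw 63.2 xaxis [-0.003  0.001 -1.   ] gap 85.1 F [-0.14  0.34 -0.05] q6 -1.46
TURN -0.607 SHIFT tx,ty,tz [-0.0023 -0.2321 -0.0268]  no-turn shift [-0.0023 -0.2059  0.1105]
t23.2 tcp [ 0.6077 -0.1059  0.168 ] jaw 63.2 xaxis [-0.003  0.001 -1.   ] gap 85.1 F [-0.14  0.34 -0.05] q6 -1.46
TURN 0.963 SHIFT tx,ty,tz [-0.0023 -0.0268  0.2321]  no-turn shift [-0.0023 -0.2059  0.1105]
```

View pics/i1.png

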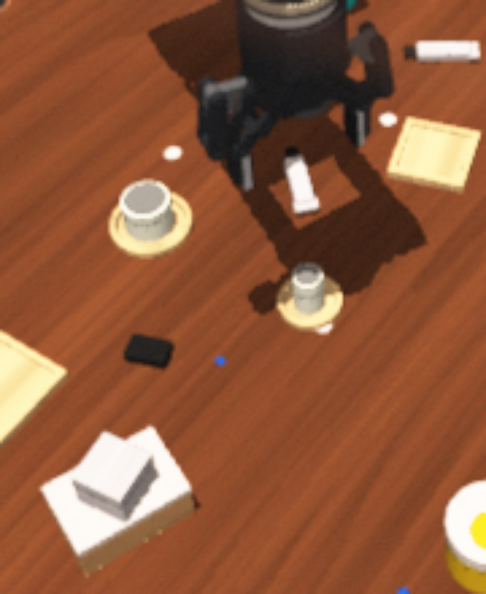

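```bash
python3 -m crank '[[0.085,0,0,0,-0.15],[0.085,0,0,0,-0.15],[0.085,0,0,0,-0.15],[0.085,0,0,0,-0.15],[0.085,0,0,0,-0.007]]'
python3 - <<'E'
from station import *
from meas import *
for n in ("top","scene"):
    d=snapshot(n);C=cloud(d);cv2.imwrite(f"pics/j_{n}.png",d["image"])
    for k,(x,y,h,r) in {"tin":(.6135,-.3395,.07,.035),"panel":(.611,-.3395,.036,.07),"vial":(.6095,-.1065,.043,.02),"jar":(.44,-.1195,.037,.035)}.items():
        q=C[(np.hypot(C[...,0]-x,C[...,1]-y)<r)&(abs(C[...,2]-h)<.006)]
        if len(q)>20: print(n,k,len(q),np.median(q[:,2]),cv2.minAreaRect((q[:,:2]*1000).astype(np.float32)))
E
python3 go.py .6135 -.3395 .17 98
```

```text
t: 23.75
tcp_pos: [0.6079, -0.106, 0.1675]
tool_rot: [-0.049, 0.707, 0.05, 0.704]
force: [0.3, 0.2, -0.4]
finger_gap: 0.996
top tin 245 0.06989114439271328 ((612.3294677734375, -339.5768737792969), (42.552337646484375, 45.20736312866211), 9.752610206604004)
top panel 441 0.03644632584784102 ((610.5941772460938, -339.28753662109375), (91.30543518066406, 64.38186645507812), 69.96327209472656)
scene tin 445 0.0679542973058477 ((614.300537109375, -340.04473876953125), (43.973907470703125, 42.31917190551758), 8.265630722045898)
scene panel 806 0.03454014637508307 ((611.7201538085938, -339.6494445800781), (90.90586853027344, 65.74429321289062), 69.3361587524414)
scene vial 90 0.04127518356027497 ((611.7405395507812, -108.38761138916016), (24.7418155670166, 25.288219451904297), 56.853553771972656)
scene jar 212 0.03516057015912155 ((440.6865539550781, -120.4295654296875), (40.48389434814453, 45.56755065917969), 41.16978073120117)
t23.9 tcp [ 0.6082 -0.1061  0.1681] jaw 97.8 xaxis [-0.003  0.001 -1.   ] gap 85.2 F [-0.34  0.26 -0.26] q6 -2.06
TURN -0.003 SHIFT tx,ty,tz [-0.0022 -0.2319 -0.0272]  no-turn shift [-0.0022 -0.232  -0.0264]
```

```bash
python3 -m crank '[[0.085,0,-0.02,-0.003,-0.005],[0.085,0,-0.043,-0.005,0],[0.085,0,-0.043,-0.005,0],[0.085,0,-0.043,-0.005,0],[0.085,0,-0.043,-0.005,0]]'; python3 -m crank '[[0.085,0.02,-0.03,-0.003,0],[0.085,0.03,-0.01,0,0],[0.085,0.02,0,0,0],[0.085,0,0,0,0],[0.085,0,0,0,0]]';python3 go.py .6133 -.3398 .04 98.3
```

```text
t: 24.35
tcp_pos: [0.6133, -0.301, 0.1688]
tool_rot: [-0.05, 0.706, 0.05, 0.705]
force: [0.2, -0.1, 0.0]
finger_gap: 0.993
t: 24.85
tcp_pos: [0.6161, -0.3393, 0.0989]
tool_rot: [-0.05, 0.706, 0.051, 0.705]
force: [0.7, 0.8, 0.9]
finger_gap: 1.0
t24.9 tcp [ 0.6161 -0.3393  0.0989] jaw 98.2 xaxis [-0.001  0.001 -1.   ] gap 85.4 F [0.72 0.79 0.91] q6 -2.38
TURN -0.002 SHIFT tx,ty,tz [ 0.0589 -0.0002 -0.0028]  no-turn shift [ 0.0589 -0.0002 -0.0028]
```

```bash
python3 -m crank '[[0.085,0.02,0,-0.0025,0],[0.085,0.015,0,0,0],[0.085,0.015,0,0,0],[0.085,0.007,0,0,0],[0.075,0,0,0,0]]'; python3 go.py .6133 -.3398 .04 98.3; python3 -m crank '[[0.065,0,0,0,0],[0.055,0,0,0,0],[0.049,0,0,0,0],[0.045,0,0,0,0],[0.04,0,0,0,0]]' 30; python3 -m crank '[[0.036,0,0,0,0],[0.036,0,0,0,0],[0.036,0,0,0,0]]' 30
python3 - <<'E'
from station import *; import cv2
d=snapshot("scene"); cv2.imwrite("pics/k1.png",cv2.resize(d["image"][230:390,140:300],None,fx=3.5,fy=3.5))
E
python3 go.py .601 .0975 .04 109.4
```

```text
t: 25.35
tcp_pos: [0.6133, -0.3393, 0.0411]
tool_rot: [-0.05, 0.706, 0.052, 0.705]
force: [0.2, -0.2, -1.6]
finger_gap: 0.877
t25.4 tcp [ 0.6133 -0.3393  0.0411] jaw 98.3 xaxis [-0.002  0.002 -1.   ] gap 74.9 F [ 0.17 -0.24 -1.64] q6 -2.38
TURN -0.001 SHIFT tx,ty,tz [ 0.0011 -0.0005 -0.0001]  no-turn shift [ 0.0011 -0.0005 -0.0001]
t: 25.85
tcp_pos: [0.6143, -0.3403, 0.0433]
tool_rot: [-0.051, 0.705, 0.051, 0.706]
force: [0.3, -0.7, -0.1]
finger_gap: 0.488
t: 26.15
tcp_pos: [0.6143, -0.3403, 0.0432]
tool_rot: [-0.051, 0.705, 0.051, 0.706]
force: [-0.1, -0.0, 4.6]
finger_gap: 0.484
t26.2 tcp [ 0.6143 -0.3403  0.0432] jaw 98.3 xaxis [ 0.001 -0.001 -1.   ] gap 41.4 F [0.75 0.27 5.84] q6 -2.38
TURN -0.194 SHIFT tx,ty,tz [0.0029 0.4173 0.1328]  no-turn shift [0.0029 0.4352 0.0497]
```

View pics/k1.png

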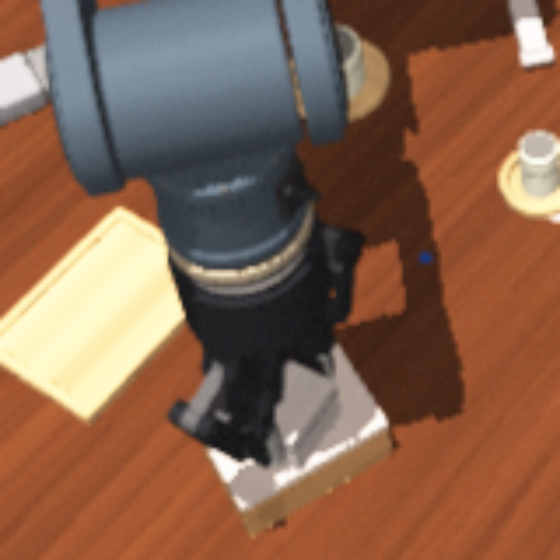

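```bash
python3 -m crank '[[0.036,-0.005,0,0,0],[0.036,-0.015,0,0,0],[0.036,-0.025,0,0,0],[0.036,-0.02,0,0,0],[0.036,-0.005,0,0,0]]'; python3 -m crank '[[0.036,0,0.015,0.002,0],[0.036,0,0.033,0.004,0],[0.036,0,0.033,0.004,0],[0.036,0,0.033,0.004,0],[0.036,0,0.033,0.004,0]]'; python3 -m crank '[[0.036,0,0.033,0.004,0],[0.036,0,0.033,0.004,0],[0.036,0,0.033,0.004,0],[0.036,0,0.033,0.004,0],[0.036,0,0.033,0.004,0]]';python3 -m crank '[[0.036,0,0.033,0.004,0],[0.036,0,0.033,0.004,0],[0.036,0,0.033,0.004,0],[0.036,0,0.015,0,0],[0.036,0,0,0,-0.1]]';python3 -m crank '[[0.036,0,0,0,-0.094],[0.036,0,0,0,0],[0.036,0,0,0,0]]';  python3 - <<'E'
from station import *; import cv2
d=snapshot("scene"); cv2.imwrite("pics/l1.png",cv2.resize(d["image"][120:280,240:400],None,fx=3.5,fy=3.5))
E
python3 go.py .601 .0975 .0102 109.4
```

```text
t: 26.7
tcp_pos: [0.6154, -0.3412, 0.1159]
tool_rot: [-0.052, 0.704, 0.05, 0.707]
force: [-0.2, -0.1, 0.7]
finger_gap: 0.488
t: 27.2
tcp_pos: [0.6089, -0.189, 0.1109]
tool_rot: [-0.05, 0.706, 0.052, 0.704]
force: [0.9, 0.4, -1.5]
finger_gap: 0.486
t: 27.7
tcp_pos: [0.6046, -0.0231, 0.1111]
tool_rot: [-0.051, 0.707, 0.052, 0.704]
force: [0.2, -0.8, -0.6]
finger_gap: 0.484
t: 28.2
tcp_pos: [0.5999, 0.0917, 0.1114]
tool_rot: [-0.088, 0.703, 0.089, 0.7]
force: [0.3, -1.0, -0.9]
finger_gap: 0.479
t: 28.5
tcp_pos: [0.6014, 0.0886, 0.1119]
tool_rot: [-0.118, 0.698, 0.118, 0.697]
force: [1.3, -0.6, -1.0]
finger_gap: 0.488
t28.6 tcp [0.6016 0.0885 0.1121] jaw 109.3 xaxis [-0.001 -0.    -1.   ] gap 41.8 F [ 0.81  0.14 -0.39] q6 -1.94
TURN -0.002 SHIFT tx,ty,tz [0.1019 0.0087 0.0026]  no-turn shift [0.1019 0.0087 0.0025]
```

View pics/l1.png

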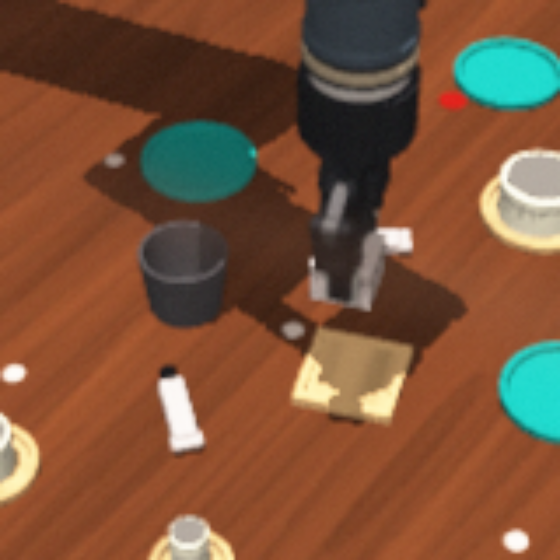

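The tin is held square above its tray. Shifting 8.7 mm and lowering.

```bash
python3 -m crank '[[0.036,0.02,0.0087,0.0025,0],[0.036,0.03,0,0,0],[0.036,0.025,0,0,0],[0.036,0.015,0,0,0],[0.036,0.004,0,0,0]]'; python3 -m crank '[[0.036,0.002,0,0,0],[0.036,0,0,0,0],[0.036,0,0,0,0]]'
python3 - <<'E'
from station import *; import cv2
d=snapshot("scene"); cv2.imwrite("pics/l2.png",cv2.resize(d["image"][120:280,240:400],None,fx=3.5,fy=3.5))
E
python3 go.py .601 .0975 .0102 109.4
```

```text
t: 29.05
tcp_pos: [0.6003, 0.0975, 0.0166]
tool_rot: [-0.118, 0.698, 0.119, 0.696]
force: [-0.5, 0.5, -0.8]
finger_gap: 0.483
t: 29.35
tcp_pos: [0.6026, 0.0977, 0.0177]
tool_rot: [-0.119, 0.696, 0.119, 0.698]
force: [-0.0, 0.5, -0.5]
finger_gap: 0.482
t29.4 tcp [0.6025 0.0978 0.0176] jaw 109.4 xaxis [ 0.002 -0.    -1.   ] gap 41.6 F [-0.    0.04 -0.43] q6 -1.93
TURN -0.001 SHIFT tx,ty,tz [ 0.0074  0.0003 -0.0015]  no-turn shift [ 0.0074  0.0003 -0.0015]
```

View pics/l2.png

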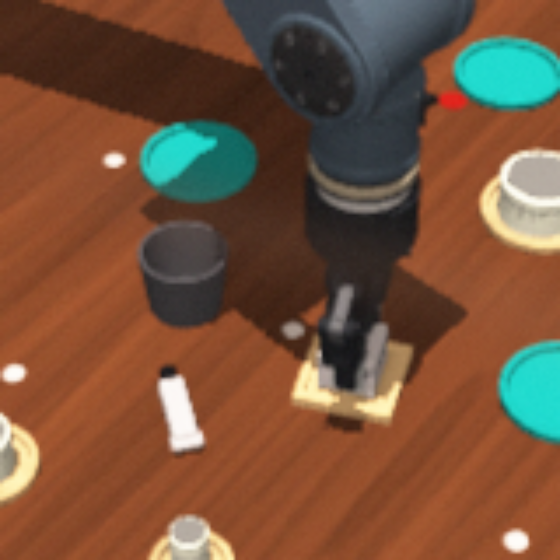

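```bash
python3 -m crank '[[0.036,0.003,0,-0.0015,0],[0.036,0.002,0,0,0],[0.036,0,0,0,0]]';python3 -m crank '[[0.036,0.001,0,0,0],[0.036,0,0,0,0]]';python3 -m crank '[[0.036,0.001,0,0,0],[0.036,0,0,0,0]]'
```

```text
t: 29.7
tcp_pos: [0.6005, 0.0973, 0.0132]
tool_rot: [-0.119, 0.697, 0.119, 0.697]
force: [-1.9, -0.6, 9.0]
finger_gap: 0.486
t: 29.9
tcp_pos: [0.6006, 0.0973, 0.0132]
tool_rot: [-0.119, 0.697, 0.119, 0.697]
force: [-2.6, -1.2, 13.4]
finger_gap: 0.485
t: 30.1
tcp_pos: [0.6005, 0.0973, 0.0131]
tool_rot: [-0.119, 0.697, 0.119, 0.697]
force: [-5.6, -1.1, 20.9]
finger_gap: 0.484
```

```bash
python3 -m crank '[[0.036,-0.002,0,0,0],[0.036,0,0,0,0],[0.036,0,0,0,0]]'
python3 - <<'E'
from station import *; from meas import *
d=snapshot("scene"); cv2.imwrite("pics/l3.png",cv2.resize(d["image"][190:260,300:380],None,fx=8,fy=8,interpolation=cv2.INTER_CUBIC))
C=cloud(d)
q=C[(np.hypot(C[...,0]-.601,C[...,1]-.0975)<.034)&(C[...,2]>.012)&(C[...,2]<.045)]
print(len(q),np.histogram(q[:,2],bins=16))
for p in [(344,231),(344,222),(331,222),(352,222)]: print(p,C[p[1],p[0]])
d=snapshot("top"); cv2.imwrite("pics/l4.png",cv2.resize(d["image"][160:230,270:350],None,fx=8,fy=8,interpolation=cv2.INTER_CUBIC))
E
```

```text
t: 30.4
tcp_pos: [0.6007, 0.0973, 0.0132]
tool_rot: [-0.119, 0.697, 0.119, 0.697]
force: [-1.6, 0.4, 11.3]
finger_gap: 0.486
147 (array([ 8,  9,  8,  9,  6, 12,  6,  9,  6,  8,  7, 12, 26, 13,  3,  5]), array([0.0126, 0.0146, 0.0166, 0.0186, 0.0206, 0.0226, 0.0246, 0.0266,
       0.0286, 0.0306, 0.0326, 0.0346, 0.0366, 0.0386, 0.0406, 0.0426,
       0.0446]))
(344, 231) [0.623  0.08   0.0173]
(344, 222) [0.6155 0.0903 0.0363]
(331, 222) [0.6113 0.0383 0.0781]
(352, 222) [0.6166 0.1278 0.005 ]
```

View pics/l3.png

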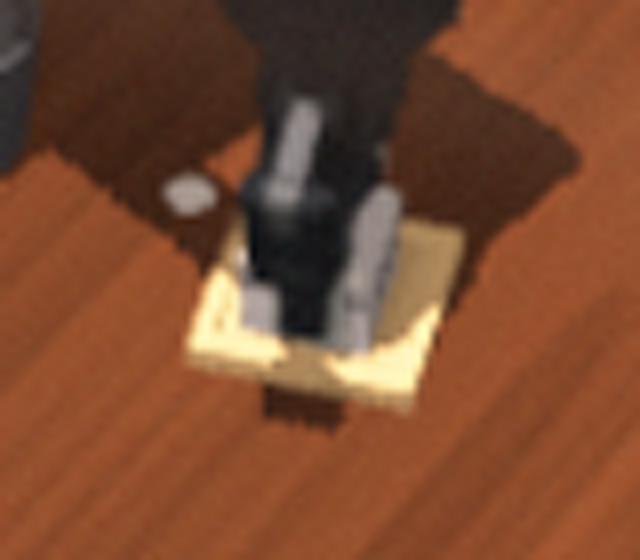

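View pics/l4.png

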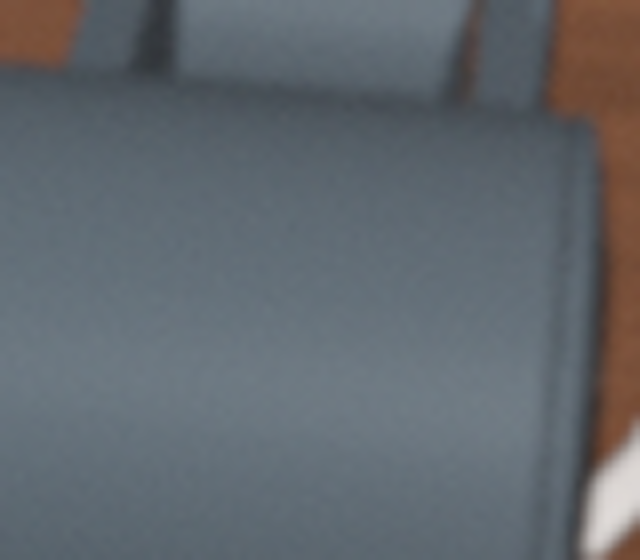

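Run:
```python
from station import *; from meas import *
d=snapshot("scene");C=cloud(d);im=d["image"]
for v in range(208,236,2):
    print(v,[f"{C[v,u,2]*1000:.0f}" for u in range(326,356,2)])
```

```text
208 ['-2', '-4', '1', '1', '89', '116', '118', '114', '113', '98', '100', '50', '-3', '-3', '-0']
210 ['925', '-0', '-1', '87', '88', '119', '117', '88', '93', '83', '92', '-1', '0', '-4', '-3']
212 ['2', '-3', '-5', '117', '115', '116', '116', '80', '80', '88', '88', '-1', '-0', '-3', '-5']
214 ['-2', '-4', '112', '113', '116', '117', '113', '117', '79', '85', '78', '40', '-4', '-1', '-3']
216 ['-4', '-2', '108', '109', '110', '110', '113', '112', '77', '79', '39', '40', '-1', '-0', '-3']
218 ['-4', '3', '925', '100', '103', '103', '108', '105', '71', '36', '36', '38', '7', '8', '-4']
220 ['-1', '-0', '7', '87', '91', '91', '98', '98', '65', '39', '39', '37', '7', '6', '6']
222 ['-3', '7', '40', '81', '78', '82', '86', '87', '63', '39', '41', '29', '5', '4', '1']
224 ['-3', '10', '31', '69', '68', '71', '67', '79', '65', '36', '925', '21', '4', '0', '7']
226 ['8', '9', '24', '23', '34', '60', '59', '66', '39', '35', '34', '13', '7', '4', '6']
228 ['9', '4', '18', '20', '27', '36', '36', '38', '33', '26', '30', '7', '2', '4', '6']
230 ['9', '3', '10', '12', '19', '26', '28', '31', '28', '22', '21', '5', '4', '10', '6']
232 ['4', '5', '2', '3', '4', '19', '22', '25', '18', '10', '10', '4', '8', '8', '2']
234 ['5', '9', '5', '11', '7', '6', '5', '3', '4', '5', '1', '4', '5', '11', '-2']
```

Tin's top reads about 38 mm all over with no visible tilt, so it has reached the floor (it seems to have slid about 3 mm in the grip). At worst the drop is 1–2 mm. Releasing.

```bash
python3 -m crank '[[0.042,0,0,0,0],[0.044,0,0,0,0],[0.048,0,0,0,0],[0.055,0,0,0,0],[0.07,0,0,0,0]]';python3 -m crank '[[0.07,0,0,0,0],[0.075,-0.01,0,0,0],[0.085,-0.03,0,0,0],[0.085,-0.05,0,0,0],[0.085,-0.05,0,0,0]]'; python3 -m crank '[[0.085,-0.01,0,0,0.15],[0.085,0,0,0,0.15],[0.085,0,0,0,0.15],[0.085,0,0,0,0.15],[0.085,0,0,0,0.15]]';  python3 -m crank '[[0.085,0,0,0,0.15],[0.085,0,0,0,0.15],[0.085,0,0,0,0.15],[0.085,0,0,0,0.15],[0.085,0,0,0,0.15]]'
python3 - <<'E'
from station import *; from meas import *
d=snapshot("scene"); cv2.imwrite("pics/m1.png",cv2.resize(d["image"][120:280,240:400],None,fx=3.5,fy=3.5))
C=cloud(d)
q=C[(np.hypot(C[...,0]-.601,C[...,1]-.0975)<.034)&(abs(C[...,2]-.036)<.006)]
print(len(q),np.median(q[:,2]),cv2.minAreaRect((q[:,:2]*1000).astype(np.float32)))
E
python3 go.py .611 -.3395 .15 159.6
```

```text
t: 31.05
tcp_pos: [0.6001, 0.0973, 0.0111]
tool_rot: [-0.119, 0.697, 0.119, 0.697]
force: [0.1, 1.0, -0.6]
finger_gap: 0.797
t: 31.55
tcp_pos: [0.5995, 0.0973, 0.1529]
tool_rot: [-0.119, 0.698, 0.119, 0.696]
force: [0.5, 0.5, 0.4]
finger_gap: 0.997
t: 32.05
tcp_pos: [0.6002, 0.0973, 0.1625]
tool_rot: [0.147, 0.691, -0.147, 0.692]
force: [-0.1, 0.6, 0.2]
finger_gap: 0.998
t: 32.55
tcp_pos: [0.6002, 0.0973, 0.1623]
tool_rot: [0.39, 0.59, -0.39, 0.59]
force: [-0.2, 0.5, -0.4]
finger_gap: 0.996
245 0.037713250352712675 ((601.2166748046875, 94.42024230957031), (43.03480529785156, 47.01308822631836), 18.8794002532959)
t32.6 tcp [0.6002 0.0973 0.1623] jaw 22.9 xaxis [ 0.001  0.    -1.   ] gap 84.9 F [-0.89  0.56 -0.29] q6 -0.42
TURN 0.755 SHIFT tx,ty,tz [0.0123 0.1624 0.4057]  no-turn shift [ 0.0123 -0.1597  0.4067]
```

View pics/m1.png

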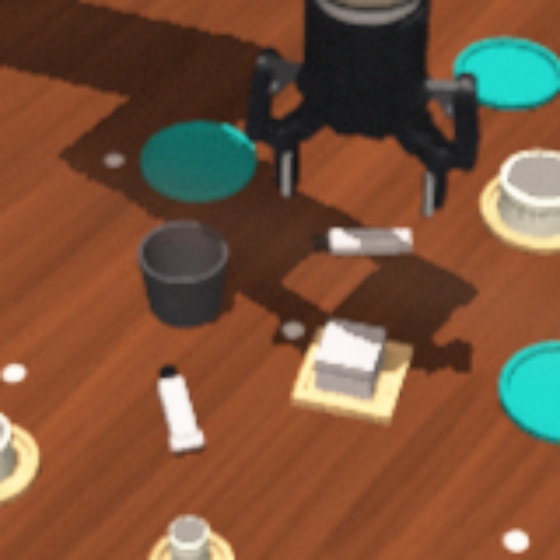

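```bash
python3 -m crank '[[0.085,0,-0.02,0.02,0],[0.085,0,-0.02,0.05,0],[0.085,0,-0.02,0.05,0],[0.085,0,-0.02,0.05,0],[0.085,0,-0.02,0.05,0]]'; python3 -m crank '[[0.085,0,-0.02,0.05,0],[0.085,0,-0.02,0.05,0],[0.085,0,-0.02,0.05,0],[0.085,0,0,0,0.15],[0.085,0,0,0,0.15]]'
cat > chk.py <<'E'
from station import *; from meas import *
T={"tub":(.623,.335,.039,.045),"jar":(.44,-.1195,.037,.035),"vial":(.6095,-.1065,.043,.02),"tin":(.601,.0975,.037,.04),"panel":(.611,-.3395,.036,.08)}
for n in ("top","scene"):
    d=snapshot(n);C=cloud(d);cv2.imwrite(f"pics/n_{n}.png",d["image"]);np.savez(n+"1.npz",**d)
    for k,(x,y,h,r) in T.items():
        q=C[(np.hypot(C[...,0]-x,C[...,1]-y)<r)&(abs(C[...,2]-h)<.007)]
        if len(q)>20:
            A=np.c_[q[:,:2]-q[:,:2].mean(0),np.ones(len(q))]; 
            g=np.linalg.lstsq(A[abs(q[:,2]-np.median(q[:,2]))<.004],q[abs(q[:,2]-np.median(q[:,2]))<.004,2],rcond=None)[0]
            print(n,k,len(q),"z %.4f"%np.median(q[:,2]),"slope",g[:2].round(3),cv2.minAreaRect((q[:,:2]*1000).astype(np.float32)))
    t=C[(np.hypot(C[...,0]-.601,C[...,1]-.0975)>.06)&(np.hypot(C[...,0]-.601,C[...,1]-.0975)<.08)&(C[...,2]<.02)];print("table near tin",np.median(t[:,2]))
    o=[(270,160,60),(300,190,80)][n=="scene"]
    cv2.imwrite(f"pics/nz_{n}.png",cv2.resize(d["image"][o[1]:o[1]+70,o[0]:o[0]+80],None,fx=7,fy=7,interpolation=cv2.INTER_CUBIC))
E
python3 chk.py; python3 go.py .611 -.3395 .15 159.6
```

```text
t: 33.1
tcp_pos: [0.5954, -0.1307, 0.1623]
tool_rot: [0.387, 0.591, -0.387, 0.592]
force: [0.9, -0.5, -0.3]
finger_gap: 0.996
t: 33.6
tcp_pos: [0.5994, -0.2814, 0.1619]
tool_rot: [0.474, 0.525, -0.474, 0.525]
force: [-0.0, 0.1, -0.2]
finger_gap: 0.999
top tub 419 z 0.0392 slope [-0.002 -0.004] ((620.7755126953125, 334.31805419921875), (64.84830474853516, 63.84138107299805), 30.474323272705078)
top tin 220 z 0.0397 slope [ 0.025 -0.012] ((599.8399047851562, 95.01545715332031), (43.49629592895508, 41.817996978759766), 19.29050636291504)
table near tin 7.300379580145264e-05
scene tub 311 z 0.0372 slope [-0.002 -0.   ] ((623.6014404296875, 332.10693359375), (64.43207550048828, 65.26982116699219), 48.57246780395508)
scene vial 95 z 0.0414 slope [-0.004 -0.001] ((611.2485961914062, -109.21109008789062), (24.594953536987305, 26.463592529296875), 4.278693199157715)
scene tin 246 z 0.0373 slope [0.014 0.005] ((601.03955078125, 94.56787109375), (43.00840377807617, 46.090152740478516), 16.85220718383789)
scene panel 1384 z 0.0345 slope [-0.001  0.   ] ((611.9480590820312, -339.57647705078125), (90.87184143066406, 66.80038452148438), 70.04035186767578)
table near tin -0.0021258476122463406
t33.7 tcp [ 0.5995 -0.2795  0.1618] jaw 6.3 xaxis [ 0.  0. -1.] gap 84.9 F [-0.51  0.37 -0.54] q6 -0.72
TURN 0.466 SHIFT tx,ty,tz [0.0118 0.0317 0.0522]  no-turn shift [0.0118 0.0049 0.0609]
```

View pics/nz_top.png

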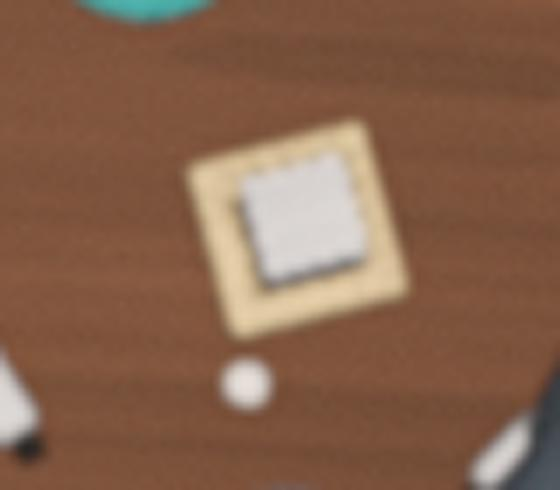

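View pics/nz_scene.png

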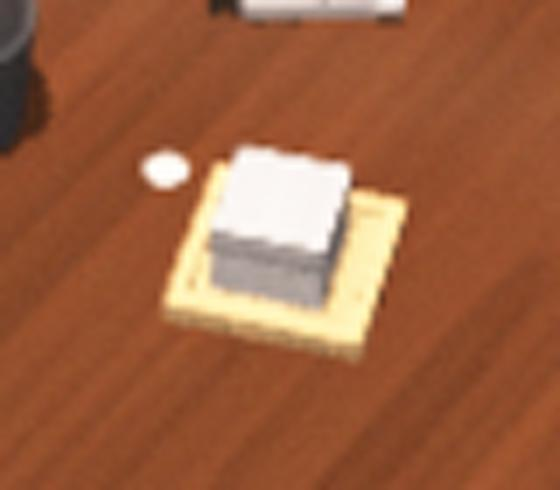

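Run:
```python
from meas import *
H={"panel_tray":(.4495,-.3395,.03),"tub_dish":(.623,.335,.03),"tin_tray":(.601,.0975,.022),"jar_dish":(.44,-.1195,.022),"vial_dish":(.6095,-.1065,.013)}
for n in("top","scene"):
    d=dict(np.load(n+"0.npz"));C=cloud(d);d1=dict(np.load(n+"1.npz"));C1=cloud(d1)
    b=.0 if n=="top" else -.002
    for k,(x,y,r) in H.items():
        q=C[(np.hypot(C[...,0]-x,C[...,1]-y)<r)]
        print(n,k,len(q),"floor mean",(q[:,2].mean()-b).round(4),"sd",q[:,2].std().round(4), "med",(np.median(q[:,2])-b).round(4))
    q=C1[(np.hypot(C1[...,0]-.600,C1[...,1]-.095)<.018)]; q=q[q[:,2]>.025]
    A=np.c_[q[:,:2]-[.6,.095],np.ones(len(q))]; g=np.linalg.lstsq(A,q[:,2],rcond=None)[0]; print("tin top",len(q),g-[0,0,b],"sd",(q[:,2]-A@g).std())
```

```text
top panel_tray 362 floor mean 0.0062 sd 0.0021 med 0.0063
top tub_dish 324 floor mean 0.0028 sd 0.0023 med 0.003
top tin_tray 178 floor mean 0.006 sd 0.0022 med 0.0061
top jar_dish 193 floor mean 0.0034 sd 0.0022 med 0.0034
top vial_dish 64 floor mean 0.0032 sd 0.0021 med 0.0032
tin top 127 [0.0247 0.0093 0.0399] sd 0.0022486606779804495
scene panel_tray 524 floor mean 0.0061 sd 0.0018 med 0.0061
scene tub_dish 236 floor mean 0.0027 sd 0.0019 med 0.0027
scene tin_tray 169 floor mean 0.0059 sd 0.0018 med 0.0058
scene jar_dish 195 floor mean 0.003 sd 0.0016 med 0.003
scene vial_dish 76 floor mean 0.0024 sd 0.0017 med 0.0024
tin top 116 [ 0.0066 -0.0107  0.0394] sd 0.001446888726960876
```

Both cameras put the tin_tray and panel_tray floors at about 6 mm before anything went in, not 3 mm. So the tin (base about 5.5–6 mm, level) is resting on its floor, within the 6.5 mm limit. Expect contact 3 mm earlier for the panel too. Now the panel.

```bash
python3 -m crank '[[0.085,0,0,0,0.15],[0.085,0,0,0,0.15],[0.085,0,0,0,0.15],[0.085,0,0,0,0.016],[0.085,0,0,0,0]]'; python3 -m crank '[[0.085,0.01,0.015,0.025,0],[0.085,0.02,0.0165,0.0275,0],[0.085,0.02,0,0,0],[0.085,0.02,0,0,0],[0.085,0,0,0,0]]';python3 -m crank '[[0.085,0,0,0,0],[0.085,0,0,0,0]]'; python3 go.py .611 -.3395 .005 159.5
python3 - <<'E'
from station import *; import cv2
d=snapshot("scene"); cv2.imwrite("pics/o1.png",cv2.resize(d["image"][230:390,140:300],None,fx=3.5,fy=3.5))
E
```

```text
t: 34.2
tcp_pos: [0.5999, -0.2784, 0.1618]
tool_rot: [0.58, 0.405, -0.58, 0.405]
force: [-0.0, 0.3, -0.3]
finger_gap: 0.993
t: 34.7
tcp_pos: [0.6089, -0.3377, 0.0882]
tool_rot: [-0.579, -0.407, 0.581, -0.402]
force: [-1.5, 0.2, 0.5]
finger_gap: 0.996
t: 34.9
tcp_pos: [0.6118, -0.3393, 0.093]
tool_rot: [0.581, 0.403, -0.58, 0.405]
force: [0.1, -0.3, 0.6]
finger_gap: 0.991
t34.9 tcp [ 0.6118 -0.3393  0.093 ] jaw -20.4 xaxis [ 0.002 -0.002 -1.   ] gap 84.6 F [ 0.15 -0.32  0.64] q6 -0.31
TURN 0.003 SHIFT tx,ty,tz [ 0.088  -0.0009  0.0004]  no-turn shift [ 0.088  -0.0009  0.0004]
```

View pics/o1.png

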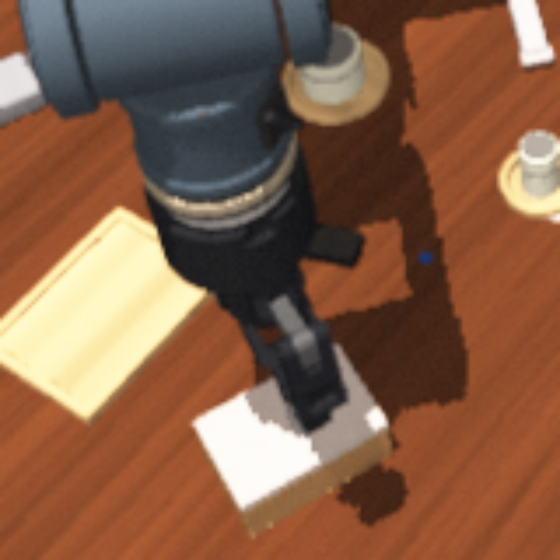

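```bash
python3 -m crank '[[0.085,0.025,-0.0005,0,0],[0.085,0.025,0,0,0],[0.085,0.008,0,0,0],[0.085,0,0,0,0]]';  python3 -m crank '[[0.085,0.01,0,0,0],[0.085,0.008,0,0,0],[0.085,0,0,0,0]]'
python3 - <<'E'
from station import *; import cv2
d=snapshot("scene"); cv2.imwrite("pics/o2.png",cv2.resize(d["image"][230:390,140:300],None,fx=3.5,fy=3.5))
E
python3 go.py .611 -.3395 .005 159.5
```

```text
t: 35.35
tcp_pos: [0.6101, -0.3384, 0.033]
tool_rot: [-0.581, -0.404, 0.581, -0.403]
force: [0.1, 0.9, 0.5]
finger_gap: 0.989
t: 35.65
tcp_pos: [0.61, -0.3385, 0.0148]
tool_rot: [-0.581, -0.404, 0.581, -0.403]
force: [-0.4, 0.2, -0.4]
finger_gap: 0.994
t35.7 tcp [ 0.6103 -0.3387  0.0152] jaw -20.4 xaxis [-0.001  0.    -1.   ] gap 84.8 F [-0.03 -0.21  0.33] q6 -0.31
TURN 0.001 SHIFT tx,ty,tz [0.0102 0.001  0.0005]  no-turn shift [0.0102 0.001  0.0005]
```

View pics/o2.png

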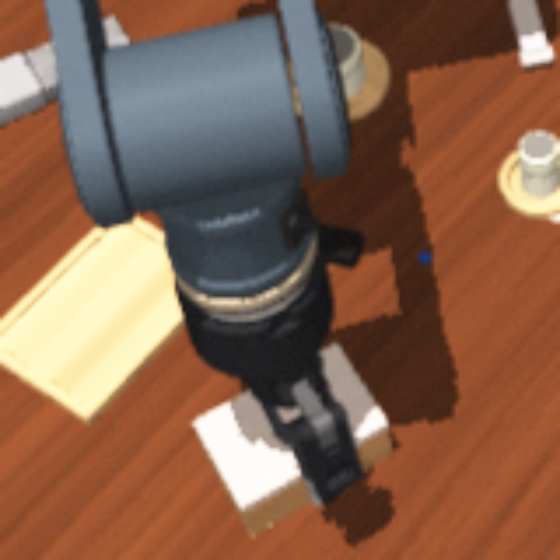

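```bash
python3 -m crank '[[0.085,0.006,0.001,0.0005,0],[0.085,0.004,0,0,0],[0.078,0,0,0,0],[0.072,0,0,0,0],[0.067,0,0,0,0]]' 45; python3 go.py .611 -.3395 .005 159.5; python3 -m crank '[[0.064,0,0,0,0],[0.06,0,0,0,0],[0.056,0,0,0,0],[0.056,0,0,0,0],[0.056,0,0,0,0]]' 45;  python3 go.py .4495 -.3395 .08 182.5
```

```text
t: 36.2
tcp_pos: [0.6114, -0.3398, 0.0056]
tool_rot: [0.581, 0.403, -0.581, 0.403]
force: [-0.1, -1.5, 0.4]
finger_gap: 0.784
t36.2 tcp [ 0.6114 -0.3398  0.0056] jaw -20.5 xaxis [ 0. -0. -1.] gap 66.9 F [-0.15 -1.52  0.44] q6 -0.31
TURN 0.001 SHIFT tx,ty,tz [ 0.0006 -0.0004 -0.0002]  no-turn shift [ 0.0006 -0.0004 -0.0002]
t: 36.7
tcp_pos: [0.6116, -0.3399, 0.006]
tool_rot: [0.581, 0.403, -0.581, 0.404]
force: [-1.2, 0.1, 3.2]
finger_gap: 0.716
t36.7 tcp [ 0.6116 -0.3399  0.006 ] jaw -20.5 xaxis [ 0.001 -0.    -1.   ] gap 61.1 F [-1.17  0.06  3.19] q6 -0.31
TURN -0.401 SHIFT tx,ty,tz [-0.0741 -0.1618 -0.0075]  no-turn shift [-0.0741 -0.1519  0.0563]
```

```bash
python3 -m crank '[[0.056,-0.005,0,0,0],[0.056,-0.015,0,0,0],[0.056,-0.025,0,0,0],[0.056,-0.02,0,0,0],[0.056,-0.01,0,0,0]]'; python3 -m crank '[[0.056,0,0,0,-0.05],[0.056,0,0,0,-0.1],[0.056,0,0,0,-0.1],[0.056,0,0,0,-0.1],[0.056,0,0,0,-0.051]]'; python3 -m crank '[[0.056,0,-0.015,0,0],[0.056,0,-0.03,-0.0015,0],[0.056,0,-0.03,-0.0015,0],[0.056,0,-0.03,-0.0015,0],[0.056,0,-0.03,-0.0015,0]]';  python3 -m crank '[[0.056,0,-0.02,-0.0015,0],[0.056,0,-0.007,0,0],[0.056,0,0,0,0],[0.056,0,0,0,0]]';python3 - <<'E'
from station import *; from meas import *
d=snapshot("scene"); cv2.imwrite("pics/p1.png",cv2.resize(d["image"][200:390,80:270],None,fx=3,fy=3))
E
python3 go.py .4495 -.3395 .012 182.5
```

```text
t: 37.2
tcp_pos: [0.6124, -0.3405, 0.0834]
tool_rot: [0.581, 0.402, -0.58, 0.405]
force: [-0.5, -0.5, -1.2]
finger_gap: 0.72
t: 37.7
tcp_pos: [0.611, -0.3394, 0.0804]
tool_rot: [0.488, 0.512, -0.488, 0.511]
force: [0.3, 1.4, -1.4]
finger_gap: 0.718
t: 38.2
tcp_pos: [0.4749, -0.3393, 0.0807]
tool_rot: [0.489, 0.511, -0.489, 0.511]
force: [-0.4, 0.0, -1.3]
finger_gap: 0.718
t: 38.6
tcp_pos: [0.4503, -0.3401, 0.0808]
tool_rot: [0.489, 0.51, -0.489, 0.512]
force: [0.5, -0.5, -1.0]
finger_gap: 0.716
t38.6 tcp [ 0.4505 -0.34    0.0808] jaw 2.5 xaxis [ 0.002 -0.001 -1.   ] gap 61.3 F [ 0.04  0.4  -1.66] q6 -0.89
TURN 0.001 SHIFT tx,ty,tz [ 0.0688 -0.0011 -0.0006]  no-turn shift [ 0.0688 -0.0011 -0.0006]
```

View pics/p1.png

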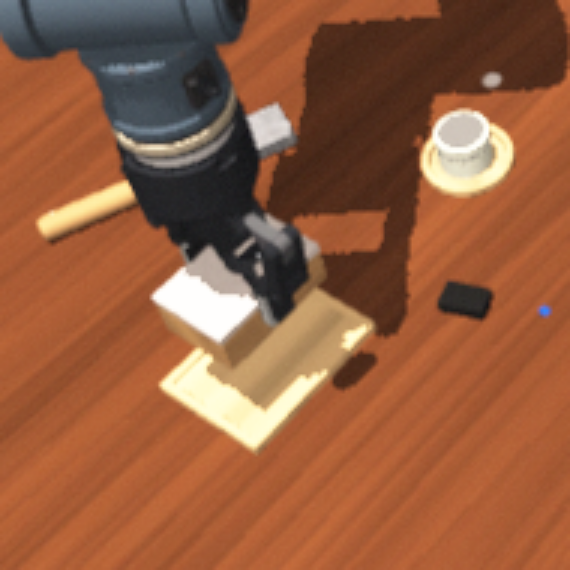

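The panel is level and aligned with its tray. Lowering.

```bash
python3 -m crank '[[0.056,0.015,-0.001,-0.0005,0],[0.056,0.02,0,0,0],[0.056,0.015,0,0,0],[0.056,0.008,0,0,0],[0.056,0.003,0,0,0]]'; python3 -m crank '[[0.056,0.001,0,0,0],[0.056,0,0,0,0],[0.056,0,0,0,0]]';python3 - <<'E'
from station import *; from meas import *
d=snapshot("scene"); cv2.imwrite("pics/p2.png",cv2.resize(d["image"][200:390,80:270],None,fx=3,fy=3))
E
python3 go.py .4495 -.3395 .012 182.5
```

```text
t: 39.15
tcp_pos: [0.4486, -0.3386, 0.0186]
tool_rot: [0.489, 0.511, -0.489, 0.511]
force: [0.1, 0.8, -1.2]
finger_gap: 0.718
t: 39.45
tcp_pos: [0.4485, -0.3393, 0.0192]
tool_rot: [0.489, 0.51, -0.489, 0.511]
force: [-0.3, -1.5, -0.8]
finger_gap: 0.717
t39.5 tcp [ 0.4484 -0.3392  0.0192] jaw 2.5 xaxis [ 0.001 -0.001 -1.   ] gap 61.1 F [-0.77 -0.37 -0.7 ] q6 -0.89
TURN 0.0 SHIFT tx,ty,tz [0.0072 0.001  0.0003]  no-turn shift [0.0072 0.001  0.0003]
```

View pics/p2.png

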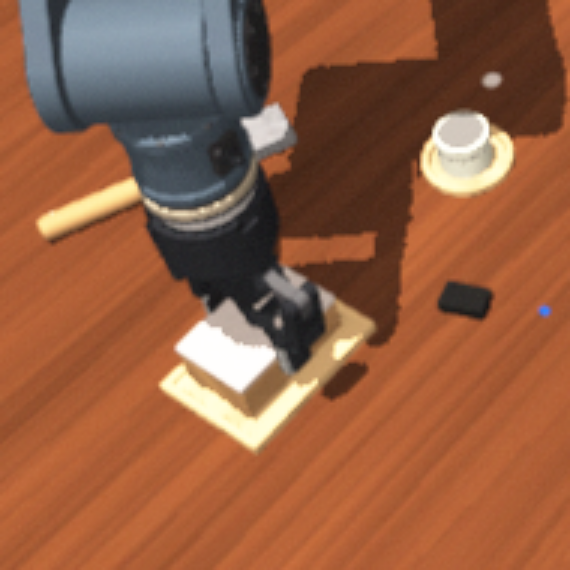

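```bash
python3 -m crank '[[0.056,0.003,0.001,0,0],[0.056,0.002,0,0,0],[0.056,0,0,0,0]]';python3 -m crank '[[0.056,0.001,0,0,0],[0.056,0,0,0,0]]';python3 -m crank '[[0.056,0.001,0,0,0],[0.056,0,0,0,0]]'
```

```text
t: 39.8
tcp_pos: [0.4489, -0.3387, 0.0133]
tool_rot: [0.489, 0.511, -0.489, 0.511]
force: [0.1, -0.1, -2.1]
finger_gap: 0.713
t: 40.0
tcp_pos: [0.449, -0.3388, 0.0124]
tool_rot: [0.489, 0.511, -0.489, 0.511]
force: [0.4, -0.5, -1.2]
finger_gap: 0.714
t: 40.2
tcp_pos: [0.4491, -0.3389, 0.0119]
tool_rot: [0.489, 0.511, -0.489, 0.511]
force: [0.2, 0.1, 3.6]
finger_gap: 0.721
```

Contact at 11.9 mm, as predicted for a 6 mm floor. Release and rise.

```bash
python3 -m crank '[[0.062,0,0,0,0],[0.065,0,0,0,0],[0.072,0,0,0,0],[0.08,0,0,0,0],[0.085,0,0,0,0]]';python3 -m crank '[[0.085,-0.01,0,0,0],[0.085,-0.03,0,0,0],[0.085,-0.05,0,0,0],[0.085,-0.05,0,0,0],[0.085,-0.04,0,0,0]]'; python3 -m crank '[[0.085,-0.03,0,0.03,0],[0.085,0,0,0.05,0],[0.085,0,0,0.05,0],[0.085,0,0,0.05,0],[0.085,0,0,0.03,0]]'; python3 -m crank '[[0.085,0,0,0,0],[0.085,0,0,0,0],[0.085,0,0,0,0]]'; sed -i 's/(.611,-.3395,.036,.08)/(.4495,-.3395,.042,.08)/' chk.py; python3 chk.py; python3 go.py .45 -.34 .3 2.5
```

```text
t: 40.7
tcp_pos: [0.4491, -0.3389, 0.0115]
tool_rot: [0.489, 0.511, -0.489, 0.511]
force: [0.3, -0.0, -0.2]
finger_gap: 0.998
t: 41.2
tcp_pos: [0.4494, -0.3391, 0.195]
tool_rot: [0.489, 0.51, -0.489, 0.512]
force: [0.6, -0.6, 0.4]
finger_gap: 0.999
t: 41.7
tcp_pos: [0.4577, -0.5524, 0.2225]
tool_rot: [0.489, 0.509, -0.49, 0.511]
force: [0.0, -0.2, 0.2]
finger_gap: 0.993
t: 42.0
tcp_pos: [0.4582, -0.5469, 0.2216]
tool_rot: [0.489, 0.512, -0.488, 0.51]
force: [-0.0, 0.7, 0.4]
finger_gap: 0.994
top tub 422 z 0.0391 slope [-0.001 -0.009] ((620.9723510742188, 334.2257080078125), (64.07286071777344, 64.73110961914062), 60.26336669921875)
top jar 202 z 0.0374 slope [-0.02  -0.029] ((438.1961669921875, -118.77327728271484), (42.25918197631836, 41.444358825683594), 73.0235366821289)
top vial 69 z 0.0433 slope [-0.071 -0.013] ((608.7221069335938, -106.97798919677734), (24.61300277709961, 24.547523498535156), 60.37276840209961)
top tin 223 z 0.0398 slope [-0.021 -0.007] ((599.4659423828125, 94.82469177246094), (42.81816864013672, 41.959373474121094), 19.24285888671875)
top panel 484 z 0.0425 sl
[... 423 characters left out ...]
2), 42.00537109375)
scene vial 90 z 0.0409 slope [0.001 0.031] ((611.2593994140625, -108.10069274902344), (24.19563865661621, 25.47958755493164), 20.970569610595703)
scene tin 241 z 0.0373 slope [-0.008 -0.001] ((601.2868041992188, 94.30374145507812), (42.459957122802734, 47.20979690551758), 19.766386032104492)
scene panel 1169 z 0.0403 slope [-0.002  0.001] ((452.09423828125, -339.6609802246094), (66.03693389892578, 91.59793853759766), 2.631572961807251)
table near tin -0.0022185037413679476
t42.1 tcp [ 0.4586 -0.5469  0.2219] jaw 2.6 xaxis [-0.     0.001 -1.   ] gap 84.8 F [0.97 1.14 0.19] q6 -1.07
TURN 0.002 SHIFT tx,ty,tz [-0.0779  0.0004 -0.2071]  no-turn shift [-0.0779  0.0008 -0.2071]
```

Run:
```python
import cv2
im=cv2.imread("pics/n_scene.png"); cv2.imwrite("pics/q1.png",cv2.resize(im[140:390,100:430],None,fx=2.4,fy=2.4))
```

```text
(no output)
```

View pics/q1.png

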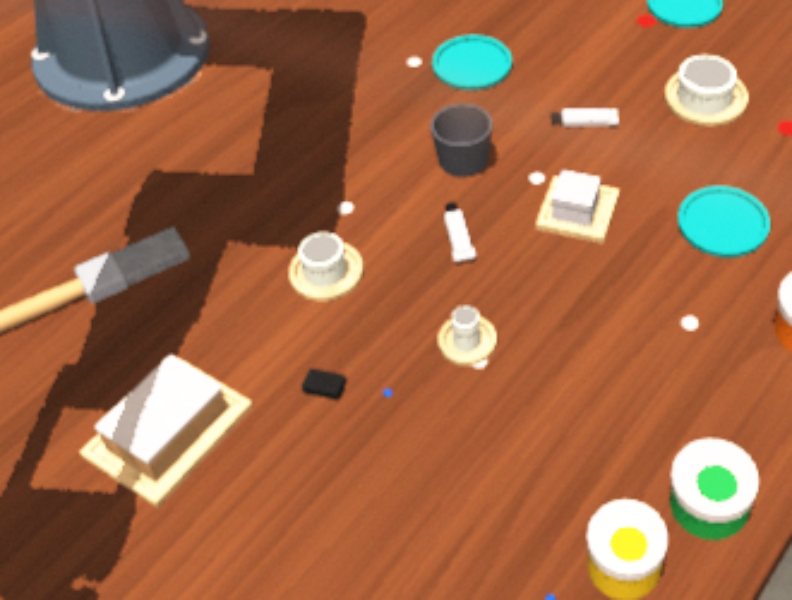

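View pics/n_top.png

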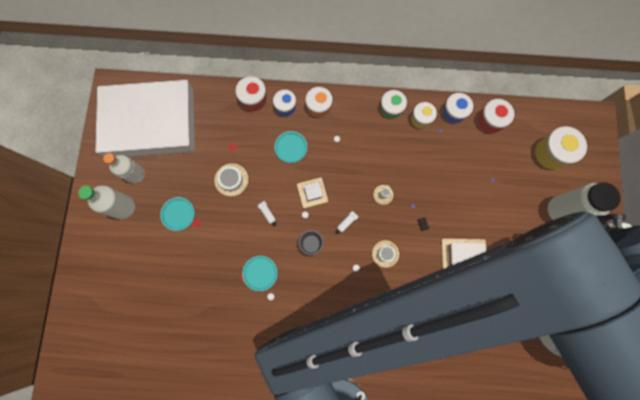

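```bash
python3 -m crank '[[0.085,0,0,-0.04,0],[0.085,0,0,-0.04,0],[0.085,-0.02,0,-0.04,0],[0.085,-0.02,0,0,0],[0.085,0,0,0,0]]'; python3 -m crank '[[0.085,0,0,0,0],[0.085,0,0,0,0],[0.085,0,0,0,0]]'
python3 - <<'E'
from station import *; import cv2
d=snapshot("top"); cv2.imwrite("pics/r1.png",d["image"][:,300:])
E
python3 chk.py | grep -v table
```

```text
t: 42.6
tcp_pos: [0.4546, -0.4279, 0.2652]
tool_rot: [0.488, 0.509, -0.489, 0.514]
force: [1.0, -0.8, 0.5]
finger_gap: 0.993
t: 42.9
tcp_pos: [0.4526, -0.4289, 0.2602]
tool_rot: [0.489, 0.511, -0.489, 0.51]
force: [-0.3, -0.6, -0.1]
finger_gap: 0.995
top tub 417 z 0.0392 slope [0.001 0.009] ((620.6782836914062, 333.4386901855469), (64.90036010742188, 64.29127502441406), 83.3250503540039)
top jar 204 z 0.0374 slope [ 0.01  -0.013] ((438.49005126953125, -118.45150756835938), (41.916011810302734, 41.63794708251953), 24.06800651550293)
top vial 65 z 0.0432 slope [ 0.001 -0.041] ((608.973388671875, -107.08210754394531), (23.552230834960938, 23.525766372680664), 70.99913024902344)
top tin 221 z 0.0402 slope [ 0.003 -0.007] ((599.27734375, 94.83840942382812), (42.512691497802734, 42.05301284790039), 19.3154296875)
top panel 41 z 0.0425 slope [-0.037 -0.013] ((470.8464050292969, -305.8275451660156), (25.897457122802734, 16.975175857543945), 88.00430297851562)
scene tub 310 z 0.0371 slope [0.007 0.002] ((623.1005859375, 332.81695556640625), (63.53996658325195, 65.81658172607422), 36.84492492675781)
scene jar 217 z 0.0353 slope [-0.003  0.004] ((440.9969482421875, -119.49200439453125), (42.02181625366211, 45.566165924072266), 42.24882125854492)
scene vial 94 z 0.0407 slope [-0.002 -0.007] ((610.8048095703125, -107.86641693115234), (24.655315399169922, 25.23198127746582), 26.90671157836914)
scene tin 248 z 0.0374 slope [-0.001  0.008] ((600.9567260742188, 94.2046127319336), (42.57543182373047, 46.450286865234375), 20.48374366760254)
scene panel 1169 z 0.0403 slope [-0.002 -0.001] ((451.983642578125, -339.83050537109375), (66.01083374023438, 92.25114440917969), 2.768101930618286)
```

View pics/r1.png

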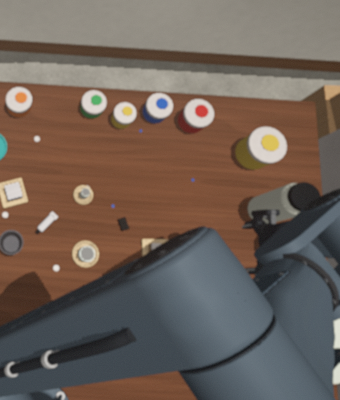

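```bash
python3 -c "
from station import manip; s=manip.sense(); print(s['t'],abs(s['qd']).max(),s['force']); manip.sign_off()"
```

```text
43.05 0.003733585344779749 [-0.0409715   0.28386209  0.19419797]
the job is handed in; nothing more can be done
```

All five things are in their own holders, and I handed the job in at t = 43 s of the 128 s allowed. The order was jar, tub, vial, tin, panel; none was dropped or toppled, and the gripper finished open and clear of everything.

**Position:** the last checks in both cameras put every centre within about 5 mm of its holder's centre (limit 14 mm). All five looked upright and level.

**Height:** the jar, tub and vial sit on 3 mm floors, as described. The floors of the square and oblong trays measured about 6 mm in both cameras before anything went in, which disagrees with the stated 3 mm. The tin and panel therefore rest at about 5.4–6.0 mm, level but only about 0.5 mm inside the 6.5 mm limit.

**Other notes:**
- The tin touched down 3 mm earlier than I expected, pressing with about 21 N at most. I first took this for slip in the grip, but the thicker tray floor explains it.
- In the last top view the arm hid most of the panel, so its final check rests on the scene camera and the top view before that.

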